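# Return a fallen spice jar to its caddy and latch the keeper bar

### The job

A red-capped spice jar has fallen over on the worktop. Stand it upright on the worktop and let go of it, then set it upright in the empty middle pocket of the wooden spice caddy, and finally swing the caddy's red keeper bar over the jars, through its spring catch and fully home so that it stays latched. Leave the other two jars standing in their pockets and do not knock the ring-shaped dough cutter about.

Things in the scene. Friction and masses are not known exactly. Their poses are not given: they have to be found in the camera images.
- fallen_jar: Red-capped spice jar, 106 mm high, 0.08 to 0.15 kg, lying on the worktop at first. Origin: centre of its underside (glass end); z runs along the jar to the cap. Glass 42 mm in diameter from 0 to 85 mm along z, red cap 45 mm from 85 to 106 mm. May roll when nudged. Stood on its foot leaning under about 15 degrees, it rights itself when released.
- jar_b: A second jar just like it (same sizes and axes), standing loose in the left or the right pocket of the caddy; it stays there.
- shaker: Glass salt shaker with a grey cap, 44 mm in diameter, 90 mm high, origin at the centre of its underside, z up; stands loose in the other outer pocket of the caddy; it stays there.
- caddy: Fixed wooden caddy, base 78 (x) by 236 mm (y), origin under its centre on the worktop, z up, front to its -x. Three pockets in a row along y, 54 mm apart, each 55 (x) by 50 mm (y), floor 10 mm and rims 32 mm above the worktop. The jars stand close: only fingers in front of and behind a jar, pointing straight down, fit. Posts 118 mm high at y = +100 mm (hinge) and -100 mm (latch).
- bay_mid (a point): Centre of the floor of the empty middle pocket (10 mm above the worktop); axes as the caddy's.
- keeper_hinge (a point): Point on the vertical hinge axis of the keeper bar, 122 mm above the worktop (level with the bar's underside); axes as the caddy's.
- keeper_knob (a point): Centre of the grip of the upright black knob on the free end of the red keeper bar, 200 mm from the hinge axis, 150 mm above the worktop. Knob 20 mm in diameter from 142 to 164 mm above the worktop, narrower neck below, top at 168 mm. The bar is 16 mm wide, from 122 to 132 mm above the worktop; jars standing in the pockets reach 116 mm.
- keeper (a joint): Bar angle, rad. 0: home on its stop, bar along the row over the jars. Grows as the bar swings level to the caddy's front; the knob is at hinge + 200 mm x (-sin, -cos) in the caddy's x, y. Stays where left (0.3 N at the knob). From 0.09 inwards it meets the sprung ball: 5 to 10 N at the knob take it over at 0.04, then the ball drives it to 0 and holds it; let go earlier, it is pushed back out.
- latch (a point): Top of the latch post (118 mm above the worktop) under the bar's free end when shut; axes as the caddy's. A sprung steel ball stands 2.5 mm out of it, 8.5 mm in front of this point; the bar's stop rises 10 mm behind it to 136 mm above the worktop.
- cutter: Ring-shaped dough cutter, 74 mm in diameter, 32 mm high, loose; leave it alone.
Not all that is in view belongs to the job. What is shaped like the fallen_jar but pink is not meant.

How it is judged:
By the outcome, as a careful person would: the job done as asked, in the order asked, and still so for the second after the job is handed in, with the robot touching nothing.
It also fails if it takes over 72 s, if anything falls off the work surface, if the arm or the gripper's body presses on something with over 40 N, if the wrist force passes 120 N, or if a joint passes its speed limit or range.

### The arm

A 6-joint arm with a two-finger parallel gripper is mounted at the origin on a cart in front of the work surface, level with it; the furniture and walls round the work are solid. World frame = base frame: x ahead of the robot, y to its left, z up, the work surface at z = 0. Lengths are in m, angles in rad, forces in N, time in s.
With the tool pointing down it reaches from about 0.325 to 0.875 m from the base axis. Payload 4.4 kg.
Tool frame: the origin (TCP) lies on the mounting face of the last link; the fingertips stand 173 mm ahead of it and the grasp point (between the pads) lies 155 mm ahead of it; x points along the fingers, z is the direction in which the jaws open and shut, and the axes are right-handed (so a half turn about x gives the same grasp; the last joint's range is limited). The gripper opens to 85 mm and grips with 20 to 120 N. Pads are 22 mm wide; open, the fingers measure 114 mm over their backs; the gripper's body (76 mm by 85 mm) begins 54 mm behind the grasp point. The pads swing forward as they close: fully open they stand 13 mm farther back than shut.
Start: joints at [-1.254, 0.207, 1.542, -0, 1.393, -0.15], TCP at [0.259, -0.513, 0.405] pointing down, gripper open.
Joint ranges: [-2.73, 2.73], [-0.86, 2.22], [0.23, 2.46], [-1.11, 4.25], [0.08, 2.63], [-2.82, 2.82]. Speed limits (rad/s): [2.79, 2.79, 3.14, 3.14, 3.14, 3.14].

### API

Orientations are given as a rotation vector (axis times angle).
In Python, from cell import env gives the robot as it stands.
- The arm moves only by the tool drive_tool, never from a script. Its argument "motion" is one flat list of numbers, 5 for each row, row after row: the shift along the tool's x, y, z in cm, then the turn about the tool's x in rad, then the closure, from 0 (fully open) to 1 (shut). In form: [tx, ty, tz, spin, jaw, tx, ty, tz, spin, jaw, ...]. A call has 1 to 10 rows; each row is the pose to reach, as a shift and turn from the pose commanded when the call began, along the tool's axes at that moment; what a row does not reach only later rows make up. A row lasts 1/10 s, in which the tool goes at most 50 mm and 8.59 degrees, less where a joint would pass 70% of its speed; a pose out of reach is approached as far as the arm can. A call with a gripper value outside its range is refused whole. The fingers move at their own pace and stop on an object; the grip force is fixed at half the most. Time passes only in rows, so rows that repeat a pose let the fingers close. It gives the time, the measured TCP pose, the force and the opening at its end, in the units of the state.
- env.read_state(): the state, without advancing time (a new reading comes with each control period).
- env.get_image(name): name is "scene" or "top" or "wrist"; returns (picture, depth): 420x560x3 uint8, red, green, blue; 420x560 float32, m along the optical axis (not along the pixel's ray), 0 where there is no reading.
- env.get_calibration(name): a dict with "fx", "fy", "cx", "cy" (pixels), "rvec" (rotation vector, rad) and "tvec" (3), from world to camera coordinates, as OpenCV has them; the wrist camera has in their place "mount" (4x4, takes a point from camera to tool coordinates, whose origin is the TCP and whose axes are the tool frame's). Camera axes: x right, y down, z forward; pixel columns grow to the right and rows downward; lengths in m; the calibration is good to about 2 mm. A picture is of the moment at which its call begins: read the wrist's pose just before it. get_calibration takes no time and is no camera call.
- env.sign_off(): hands the job in, once; it reports no verdict.
The state is a dict: "time": time; "joint_pos": joint angles; "joint_velocities": joint speeds; "tau": joint torques, N m; "eef_pos": TCP position; "eef_rot": TCP orientation; "wrist_force": force on the tool from outside, world axes, zero at the start; "moment": the same for the moment, N m; "finger_gap": opening from 0.0 (shut) to 1.0 (fully open).
Only numpy, scipy, OpenCV 4.12 (cv2) and the standard library are available. Lean on these libraries where they do the work, as an engineer would, in place of code of your own. Each camera call takes 0.05 s, during which the arm holds its last target.

## Working session

There is one attempt and no reset: what is moved stays moved. The work goes in short steps, Python scripts to look and compute and a tool call to move; the robot and the scene stay as the last step left them, time stands still between calls to the robot, and variables do not carry over. Pictures are saved under pics/ and viewed, and the job is handed in when it is done.

Besides the shell and the picture viewer there is one more tool, called after "Call:" in YAML: its name, and indented under it one key for each argument. drive_tool: Moves the arm, as the interface text tells. Its arguments: {"type":"object","properties":{"motion":{"type":"array","items":{"type":"number"}}},"required":["motion"]}

```bash
ls; mkdir -p pics
cat > h.py <<'E'
import numpy as np,cv2
from cell import env
from scipy.spatial.transform import Rotation as R
def snap(n,f):
    s=env.read_state(); im,d=env.get_image(n)
    cv2.imwrite(f'pics/{f}.png',im[:,:,::-1]); np.savez(f'pics/{f}.npz',im=im,d=d,pos=s['eef_pos'],rot=s['eef_rot'],n=n)
def load(f): return np.load(f'pics/{f}.npz')
def w(f,u,v,z=None,D=None):
    L=load(f);n=str(L['n']);c=env.get_calibration(n);d=L['d']
    if D is None: D=d[int(round(v)),int(round(u))]
    ray=np.array([(u-c['cx'])/c['fx'],(v-c['cy'])/c['fy'],1])
    if n=='wrist':
        M=np.array(c['mount']);T=R.from_rotvec(L['rot']).as_matrix()
        A=T@M[:3,:3];b=T@M[:3,3]+L['pos']
    else:
        Rm=R.from_rotvec(np.array(c['rvec'])).as_matrix();A=Rm.T;b=-Rm.T@np.array(c['tvec'])
    if z is not None: D=(z-b[2])/(A@ray)[2]
    return A@(ray*D)+b
def cloud(f):
    L=load(f);d=L['d'];c=env.get_calibration(str(L['n']));n=str(L['n'])
    v,u=np.indices(d.shape);P=np.stack([(u-c['cx'])/c['fx']*d,(v-c['cy'])/c['fy']*d,d],-1)
    if n=='wrist':
        M=np.array(c['mount']);T=R.from_rotvec(L['rot']).as_matrix();A=T@M[:3,:3];b=T@M[:3,3]+L['pos']
    else:
        Rm=R.from_rotvec(np.array(c['rvec'])).as_matrix();A=Rm.T;b=-Rm.T@np.array(c['tvec'])
    return P@A.T+b
def crop(f,x0,y0,x1,y1,k):
    im=cv2.imread(f'pics/{f}.png')[y0:y1,x0:x1]
    cv2.imwrite(f'pics/{f}_c{x0}_{y0}.png',cv2.resize(im,None,fx=k,fy=k,interpolation=cv2.INTER_CUBIC))
E
python3 - <<'E'
from h import *
for n in ['scene','top','wrist']: snap(n,n+'0')
print(env.read_state()); print(env.get_calibration('wrist'))
E
```

```text
pics
{'time': 0.15, 'joint_pos': array([-1.25348462e+00,  2.07259461e-01,  1.54262789e+00,  1.44182327e-05,
        1.39349872e+00, -1.50500867e-01]), 'joint_velocities': array([ 0.00045042, -0.00357674, -0.004081  , -0.00102512, -0.00063515,
       -0.00023331]), 'tau': array([ 2.58611535e-04, -3.83515012e+01, -2.92036951e+01, -2.44421781e-04,
        6.67159373e-03, -1.04815672e-05]), 'eef_pos': array([ 0.25919114, -0.51295738,  0.40377124]), 'eef_rot': array([ 0.85922219,  1.39630016, -0.85730745]), 'wrist_force': array([ 0.46577624, -0.32314434, -0.12411092]), 'moment': array([0.03639209, 0.01660323, 0.05795163]), 'finger_gap': 0.9990577137023582}
{'fx': 347.22536731672943, 'fy': 347.22536731672943, 'cx': 280.80979820511914, 'cy': 212.45570718751011, 'mount': array([[-3.20897728e-05, -2.86120448e-01,  9.58193659e-01,
         3.05983894e-02],
       [-7.45834169e-04, -9.58193386e-01, -2.86120391e-01,
         7.28176197e-02],
       [ 9.99999721e-01, -7.23835110e-04, -1.82650198e-04,
         9.51198851e-04],
       [ 0.00000000e+00,  0.00000000e+00,  0.00000000e+00,
         1.00000000e+00]])}
```

View pics/scene0.png

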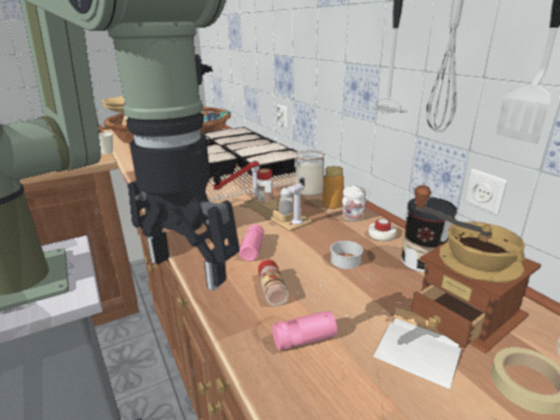

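View pics/top0.png

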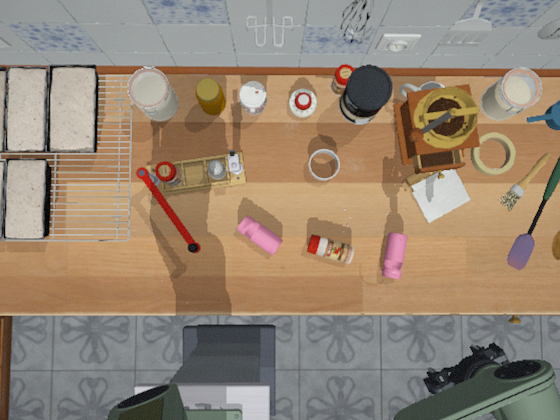

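View pics/wrist0.png

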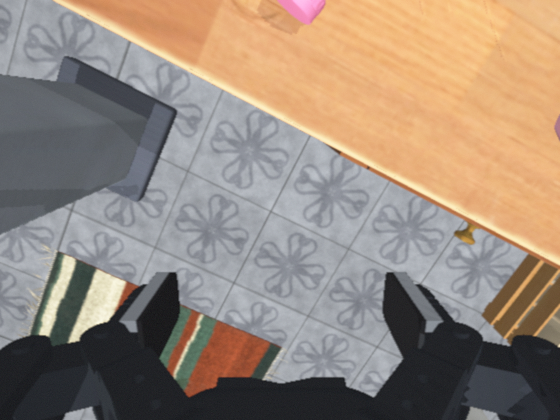

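Run:
```python
from h import *
crop('top0',120,130,280,280,5); crop('top0',290,215,420,295,6)
for u,v in [(143,173),(193,248),(165,172),(217,168),(236,157),(318,246),(330,249),(348,253),(324,165),(258,235),(395,255),(330,200),(191,175)]:
    print(u,v,np.round(w('top0',u,v),4))
```

```text
143 173 [0.6374 0.1165 0.136 ]
193 248 [0.4752 0.0008 0.1684]
165 172 [0.6427 0.0731 0.1159]
217 168 [ 0.6542 -0.0402  0.1022]
236 157 [ 0.6768 -0.0837  0.1164]
318 246 [ 0.4797 -0.2717  0.0454]
330 249 [ 0.4727 -0.2997  0.0469]
348 253 [ 0.4635 -0.3417  0.0472]
324 165 [ 0.6785 -0.2915 -0.0015]
258 235 [ 0.5052 -0.1313  0.0436]
395 255 [ 0.4589 -0.4518  0.0474]
330 200 [ 5.919e-01 -3.056e-01  2.000e-04]
191 175 [0.6508 0.0326 0.011 ]
```

View pics/top0_c120_130.png

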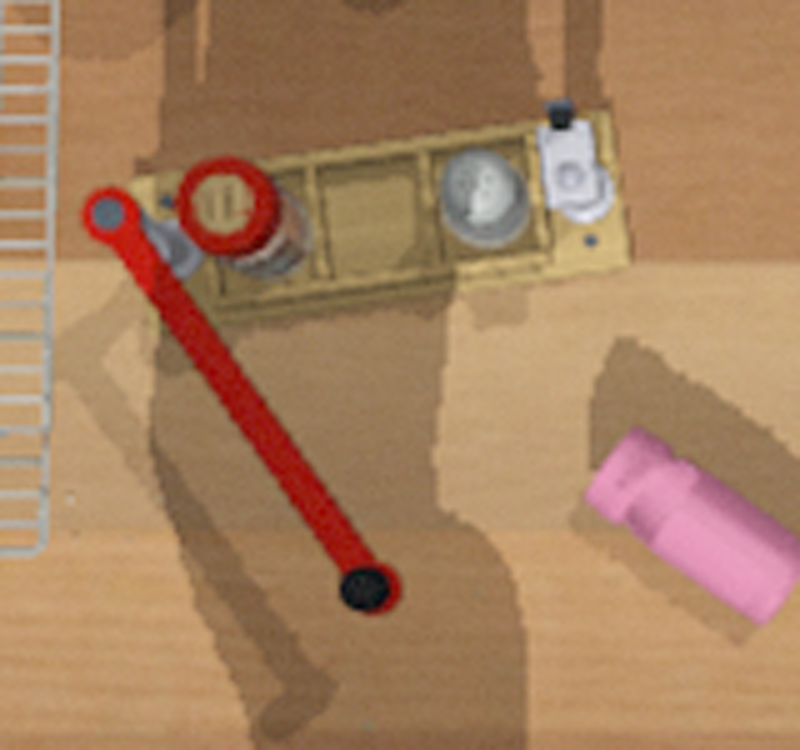

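View pics/top0_c290_215.png

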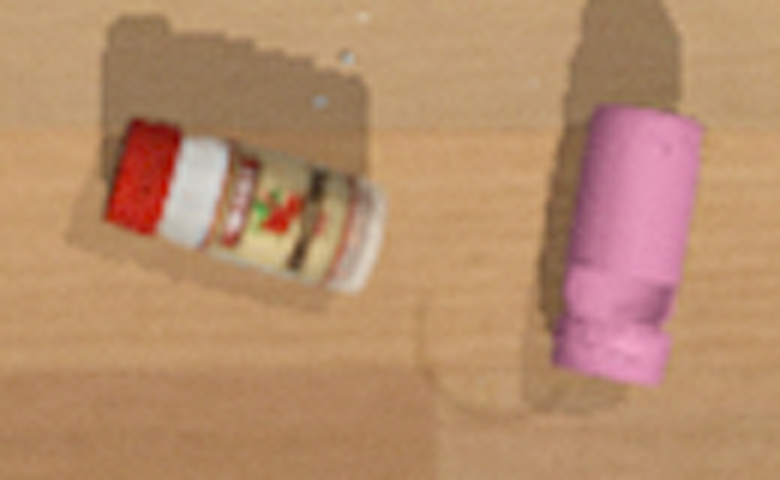

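Run:
```python
from h import *
P=cloud('top0');im=load('top0')['im'].astype(int)
def rect(m,n):
    q=P[m][:,:2].astype(np.float32)
    r=cv2.minAreaRect(q*1000);print(n,m.sum(),r)
x,y,z=P[...,0],P[...,1],P[...,2]
m=(z>.027)&(z<.037)&(x>.55)&(x<.75)&(y>-.14)&(y<.16)
rect(m,'rim'); 
# pocket floor
m2=(z>.006)&(z<.014)&(x>.6)&(x<.7)&(y>-.02)&(y<.06);rect(m2,'floor mid')
print(P[m2].mean(0))
j=(z>.012)&(z<.06)&(x>.42)&(x<.53)&(y>-.385)&(y<-.23)
rect(j,'jar')
q=P[j];c=q[:,:2].mean(0);U,S,V=np.linalg.svd(q[:,:2]-c);print('axis',V[0],c,q[:,2].max(), np.percentile((q[:,:2]-c)@V[0],[0,1,99,100]),np.percentile((q[:,:2]-c)@V[1],[0,1,99,100]))
red=j&(im[...,0]>130)&(im[...,1]<60)
print('red',red.sum(),P[red].mean(0))
print('table',np.median(z[(x>.4)&(x<.6)&(y>-.25)&(y<-.2)]))
kb=(z>.145)&(z<.18)&(x>.44)&(x<.52)&(y>-.05)&(y<.05);rect(kb,'knob');print(P[kb].mean(0))
hb=(z>.125)&(z<.145)&(x>.6)&(y>.09)&(y<.15);rect(hb,'hinge');print(P[hb].mean(0))
```

```text
rim 483 ((644.1904296875, -12.0872802734375), (240.7596435546875, 125.77182006835938), 73.07598876953125)
floor mid 520 ((649.23876953125, 20.582569122314453), (97.53538513183594, 78.25370788574219), 0.6983585357666016)
[0.65015921 0.02131152 0.01086678]
jar 857 ((474.6844482421875, -303.520751953125), (105.81405639648438, 45.83918380737305), 74.19341278076172)
axis [-0.27189087 -0.96232809] [ 0.47442711 -0.30299436] 0.053149641814680626 [-0.05247166 -0.05203257  0.05220797  0.05334785] [-0.02253145 -0.02191891  0.02237717  0.02331427]
red 142 [ 0.48141612 -0.26524853  0.04184233]
table 0.0011421473196608911
knob 80 ((477.2186279296875, 2.4545798301696777), (16.875593185424805, 18.885963439941406), 0.6373890042304993)
[0.47747181 0.00150728 0.16631095]
hinge 1318 ((761.663818359375, 119.91862487792969), (322.27642822265625, 59.93535232543945), 0.06137441098690033)
[0.80121622 0.11637073 0.13342795]
```

The scene: the red-capped jar lies at top (330,249). The other candidates are the pink shapes at (258,235) and (395,255), and a standing background jar at (345,75). Only the one at (330,249) is red-capped glass lying down, and the crop confirms it. The caddy has jar_b at (165,172), the empty pocket at about (192,175), the shaker at (217,168) and the knob at (193,248). Next I work out the approach.

```bash
cat >> h.py <<'E'
def delta(pos,jaw_deg=None):
    s=env.read_state();T=R.from_rotvec(s['eef_rot']).as_matrix()
    d=T.T@(np.array(pos)-s['eef_pos'])*100
    a=0
    if jaw_deg is not None:
        zx=T[:,2];cur=np.degrees(np.arctan2(zx[1],zx[0]))
        best=None
        # turn about tool x (down): world angle decreases with + turn if x down
        sg=np.sign(T[2,0])
        dd=(jaw_deg-cur+90)%180-90
        a=np.radians(dd)*sg
        print('cur jaw',round(cur,1),'q6',round(s['joint_pos'][5],2))
    print('t',round(s['time'],2),'delta cm',np.round(d,2),'spin',round(a,3),'pos',np.round(s['eef_pos'],4),'F',np.round(s['wrist_force'],1),'gap',round(s['finger_gap'],3))
E
python3 - <<'E'
from h import *
s=env.read_state();print(np.round(R.from_rotvec(s['eef_rot']).as_matrix(),3))
delta([.486,-.263,.30],-15.8)
E
```

```text
[[-0.001  0.893  0.451]
 [ 0.002  0.451 -0.893]
 [-1.     0.    -0.002]]
cur jaw -63.2 q6 -0.15
t 0.15 delta cm [ 10.41  31.51 -12.06] spin -0.827 pos [ 0.2592 -0.513   0.4038] F [ 0.5 -0.3 -0.1] gap 0.999
```

Call:
drive_tool:
  motion: [0,4,-1.5,-0.14,0,1,8,-3,-0.28,0,2,12,-4.5,-0.42,0,3,16,-6,-0.56,0,4,20,-7.5,-0.69,0,5,24,-9,-0.827,0,6,28,-10.5,-0.827,0,7,31.5,-12,-0.827,0,7,31.5,-12,-0.827,0,7,31.5,-12,-0.827,0]

```text
time: 1.15
eef_pos: [0.4865, -0.2632, 0.334]
eef_rot: [0.215, 1.562, -0.215]
wrist_force: [-1.0, -0.4, 0.8]
finger_gap: 0.998
```

Run:
```python
from h import *
snap('wrist','w1')
delta([.486,-.263,.175],-15.8)
P=cloud('w1');z=P[...,2]
x,y=P[...,0],P[...,1]
j=(z>.012)&(z<.06)&(x>.42)&(x<.53)&(y>-.385)&(y<-.23)
q=P[j];r=cv2.minAreaRect(q[:,:2].astype(np.float32)*1000);print(j.sum(),r,q[:,2].max(),np.median(z[(z<.012)]))
```

```text
cur jaw -15.8 q6 -0.38
t 1.2 delta cm [15.95  0.12 -0.04] spin 0.0 pos [ 0.4862 -0.2642  0.3345] F [0.6 0.7 0. ] gap 1.002
6430 ((473.50689697265625, -305.26507568359375), (106.23587799072266, 45.950469970703125), 73.82747650146484) 0.04687792379359457 0.00012513562992894078
```

View pics/w1.png

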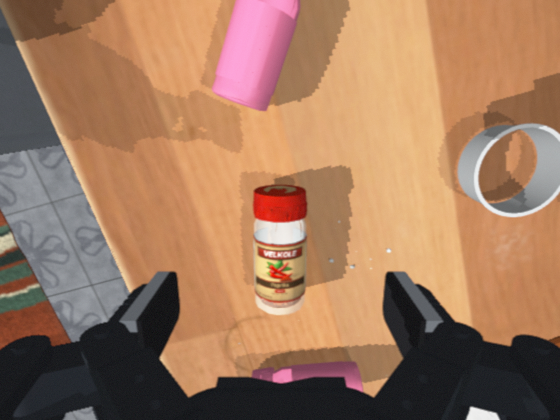

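Call:
drive_tool:
  motion: [4,0,0,0,0,8,0,0,0,0,12,0,0,0,0,14.5,0,0,0,0,15.9,0,0,0,0,15.9,0,0,0,0.3,15.9,0,0,0,0.4,15.9,0,0,0,0.44,15.9,0,0,0,0.44,15.9,0,0,0,0.44]

```text
time: 2.2
eef_pos: [0.4868, -0.2644, 0.177]
eef_rot: [0.215, 1.558, -0.217]
wrist_force: [0.2, 0.1, 0.3]
finger_gap: 0.561
```

Run:
```python
from h import *
snap('wrist','w2')
delta([.486,-.263,.175],-16)
```

```text
cur jaw -15.8 q6 -0.38
t 2.25 delta cm [ 0.17  0.1  -0.1 ] spin 0.003 pos [ 0.4867 -0.2643  0.1767] F [-0.4 -0.5 -0. ] gap 0.56
```

View pics/w2.png

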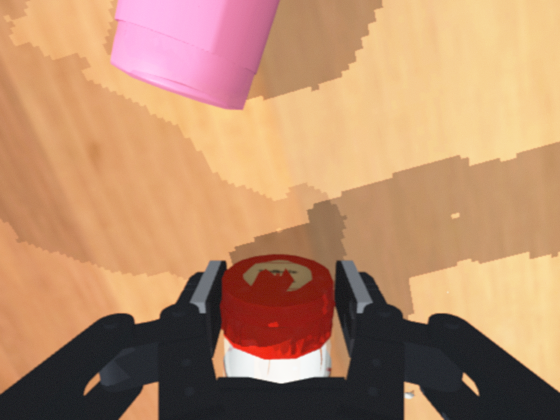

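Call:
drive_tool:
  motion: [0,0,0,0,0.7,0,0,0,0,0.7,0,0,0,0,0.7,0,0,0,0,0.7]

```text
time: 2.65
eef_pos: [0.4868, -0.2643, 0.1768]
eef_rot: [0.216, 1.559, -0.217]
wrist_force: [-1.3, 1.2, 5.7]
finger_gap: 0.502
```

Run:
```python
from h import *
delta([.486,-.263,.175],-16)
g=np.array([95,21])
for t in range(0,95,5):
    a=np.radians(t);p=np.array([95*np.cos(a)-21*np.sin(a),95*np.sin(a)+21*np.cos(a)])-g
    print(t,'tx',round(-p[1]/10,2),'ty',round(p[0]/10,2))
```

```text
cur jaw -15.8 q6 -0.38
t 2.65 delta cm [ 0.18  0.1  -0.11] spin 0.003 pos [ 0.4868 -0.2643  0.1768] F [-1.3  1.2  5.7] gap 0.502
0 tx -0.0 ty 0.0
5 tx -0.82 ty -0.22
10 tx -1.62 ty -0.51
15 tx -2.39 ty -0.87
20 tx -3.12 ty -1.29
25 tx -3.82 ty -1.78
30 tx -4.47 ty -2.32
35 tx -5.07 ty -2.92
40 tx -5.62 ty -3.57
45 tx -6.1 ty -4.27
50 tx -6.53 ty -5.0
55 tx -6.89 ty -5.77
60 tx -7.18 ty -6.57
65 tx -7.4 ty -7.39
70 tx -7.55 ty -8.22
75 tx -7.62 ty -9.07
80 tx -7.62 ty -9.92
85 tx -7.55 ty -10.76
90 tx -7.4 ty -11.6
```

Call:
drive_tool:
  motion: [-0.8,-0.2,0,0,0.7,-1.6,-0.5,0,0,0.7,-2.4,-0.9,0,0,0.7,-3.1,-1.3,0,0,0.7,-3.8,-1.8,0,0,0.7,-4.45,-2.3,0,0,0.7,-4.45,-2.3,0,0,0.7]

```text
time: 3.35
eef_pos: [0.4804, -0.2874, 0.2216]
eef_rot: [0.216, 1.557, -0.219]
wrist_force: [0.2, -0.6, -1.2]
finger_gap: 0.502
```

Run:
```python
from h import *
snap('wrist','w3');snap('scene','s3');crop('s3',180,180,380,340,4)
delta([.486,-.263,.175],-16)
```

```text
cur jaw -15.8 q6 -0.42
t 3.45 delta cm [ 4.53  2.42 -0.06] spin 0.003 pos [ 0.48   -0.2864  0.2203] F [ 0.1 -0.  -1. ] gap 0.503
```

View pics/w3.png

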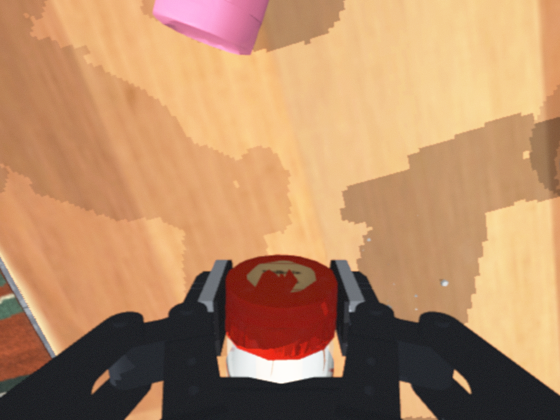

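View pics/s3_c180_180.png

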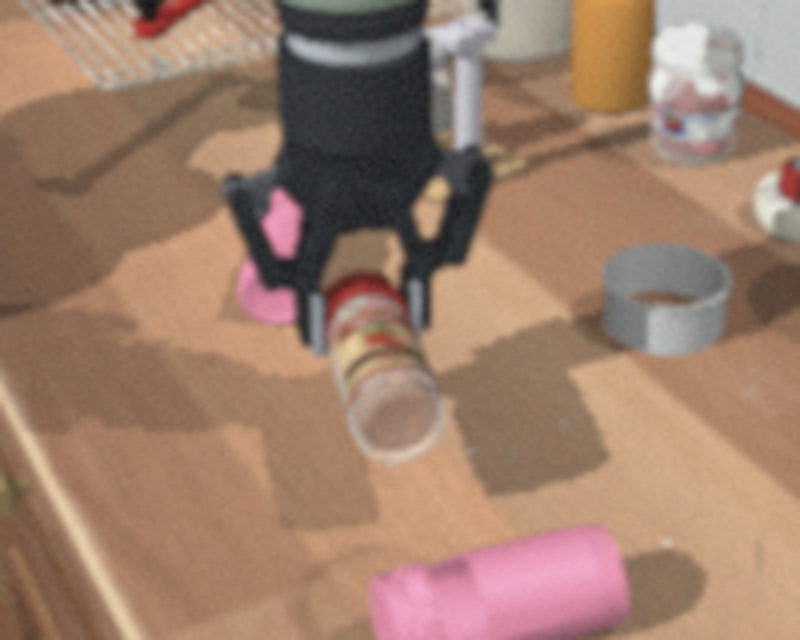

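The wrist view shows the cap held between the pads. The jar came up level in the grip instead of pivoting, so I'll lower it a bit and ease the grip so the foot drops.

Call:
drive_tool:
  motion: [1.2,0,0,0,0.7,1.2,0,0,0,0.53,1.2,0,0,0,0.51,1.2,0,0,0,0.505]

```text
time: 3.85
eef_pos: [0.48, -0.286, 0.2077]
eef_rot: [0.217, 1.561, -0.216]
wrist_force: [-1.2, -1.1, -1.6]
finger_gap: 0.502
```

Run:
```python
from h import *
snap('scene','s4');crop('s4',180,180,380,340,4)
delta([.486,-.263,.175],-16)
```

```text
cur jaw -15.8 q6 -0.42
t 3.9 delta cm [ 3.3   2.38 -0.06] spin 0.003 pos [ 0.4801 -0.2861  0.208 ] F [-0.2  0.2 -0.2] gap 0.505
```

View pics/s4_c180_180.png

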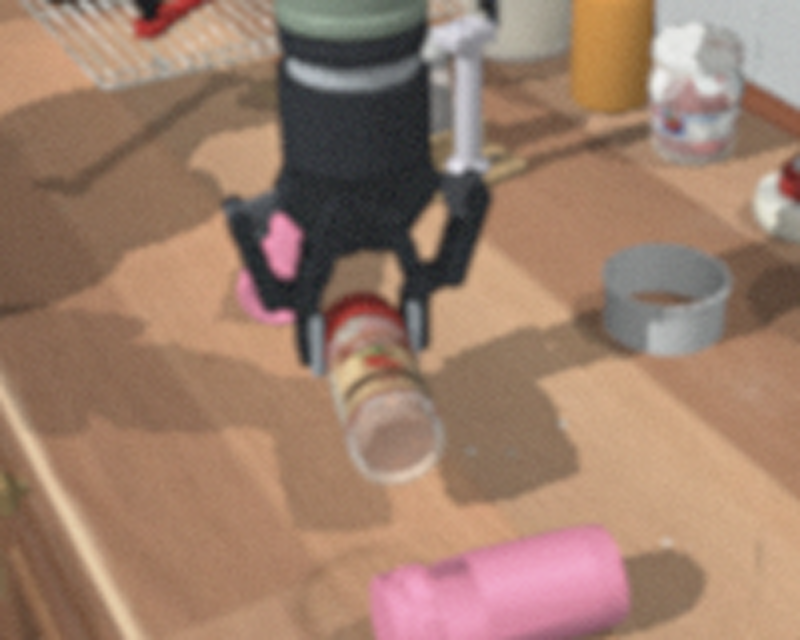

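Call:
drive_tool:
  motion: [0,0,0,0,0.5,0,0,0,0,0.498,0,0,0,0,0.497]

```text
time: 4.2
eef_pos: [0.4801, -0.2862, 0.2084]
eef_rot: [0.216, 1.56, -0.217]
wrist_force: [-0.3, -0.3, -2.3]
finger_gap: 0.507
```

Run:
```python
from h import *
snap('scene','s5');crop('s5',180,180,380,340,4)
delta([.486,-.263,.175],-16)
```

```text
cur jaw -15.8 q6 -0.42
t 4.25 delta cm [ 3.33  2.4  -0.07] spin 0.003 pos [ 0.4801 -0.2862  0.2083] F [ 0.4  0.3 -1.6] gap 0.508
```

View pics/s5_c180_180.png

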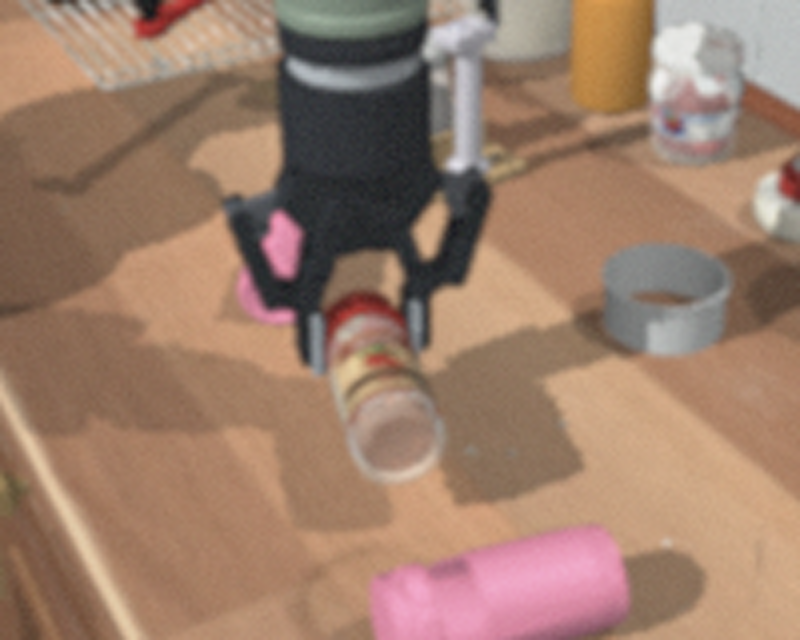

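Call:
drive_tool:
  motion: [0,0,0,0,0.494,0,0,0,0,0.491]

```text
time: 4.45
eef_pos: [0.48, -0.2862, 0.2082]
eef_rot: [0.217, 1.56, -0.217]
wrist_force: [-0.5, -0.3, -1.0]
finger_gap: 0.513
```

Run:
```python
from h import *
snap('scene','s6');crop('s6',180,180,380,340,4)
delta([.486,-.263,.175],-16)
```

```text
cur jaw -15.8 q6 -0.42
t 4.5 delta cm [ 3.32  2.4  -0.06] spin 0.003 pos [ 0.48   -0.2862  0.2082] F [-0.8 -0.  -1.1] gap 0.512
```

View pics/s6_c180_180.png

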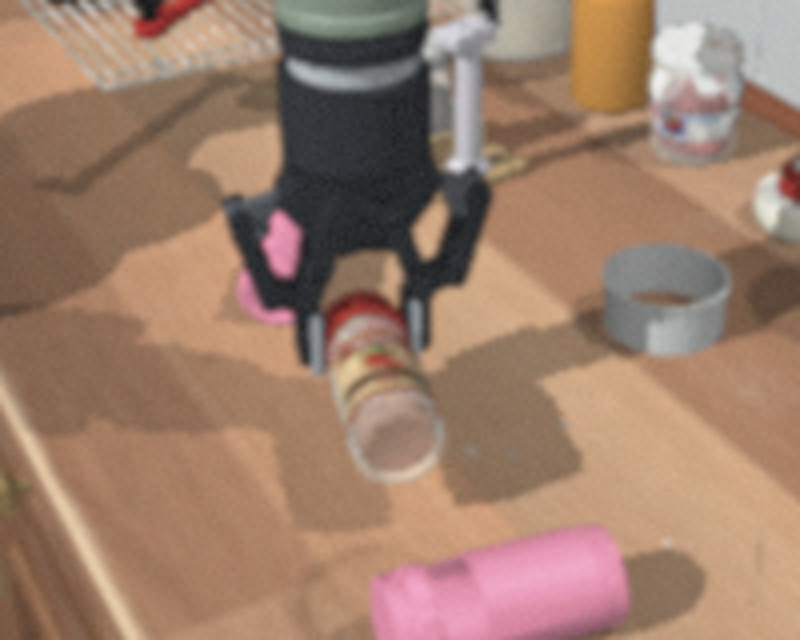

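Call:
drive_tool:
  motion: [0,0,0,0,0.486,0,0,0,0,0.483,0,0,0,0,0.481]

```text
time: 4.8
eef_pos: [0.4801, -0.2862, 0.2082]
eef_rot: [0.216, 1.56, -0.217]
wrist_force: [0.0, -0.4, -1.0]
finger_gap: 0.519
```

Run:
```python
from h import *
snap('scene','s7');crop('s7',180,180,380,340,4)
delta([.486,-.263,.175],-16)
```

```text
cur jaw -15.8 q6 -0.42
t 4.85 delta cm [ 3.33  2.4  -0.06] spin 0.003 pos [ 0.4801 -0.2863  0.2083] F [-1.1 -0.9 -0.8] gap 0.519
```

View pics/s7_c180_180.png

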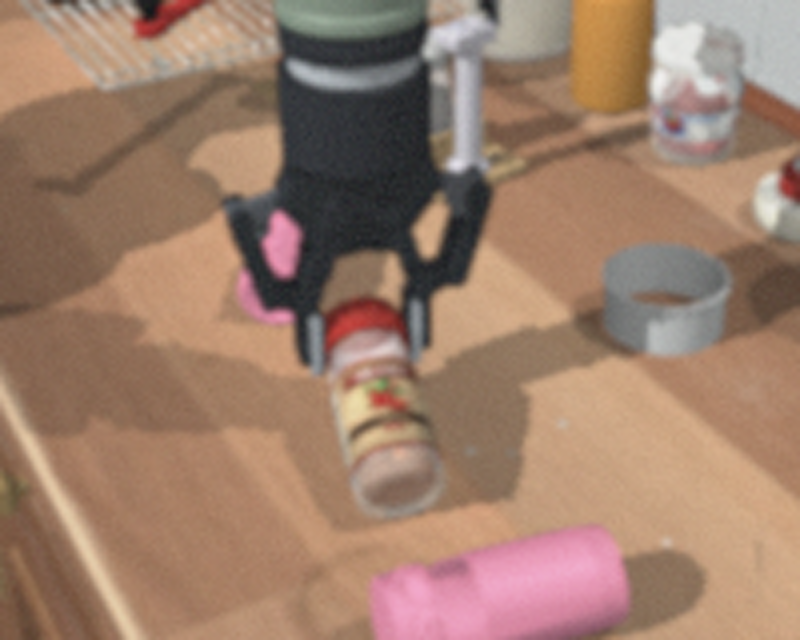

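Call:
drive_tool:
  motion: [-0.7,-0.4,0,0,0.481,-1.3,-0.9,0,0,0.481,-1.9,-1.4,0,0,0.481,-2.4,-2.0,0,0,0.481,-2.4,-2.0,0,0,0.481]

```text
time: 5.35
eef_pos: [0.4749, -0.3069, 0.2337]
eef_rot: [0.216, 1.557, -0.219]
wrist_force: [0.1, -0.2, -1.1]
finger_gap: 0.52
```

Run:
```python
from h import *
snap('scene','s8');crop('s8',180,180,380,340,4)
delta([.486,-.263,.175],-16)
```

```text
cur jaw -15.9 q6 -0.45
t 5.4 delta cm [ 5.81  4.48 -0.12] spin 0.002 pos [ 0.4748 -0.3063  0.2332] F [ 0.6 -0.6  0.2] gap 0.518
```

View pics/s8_c180_180.png

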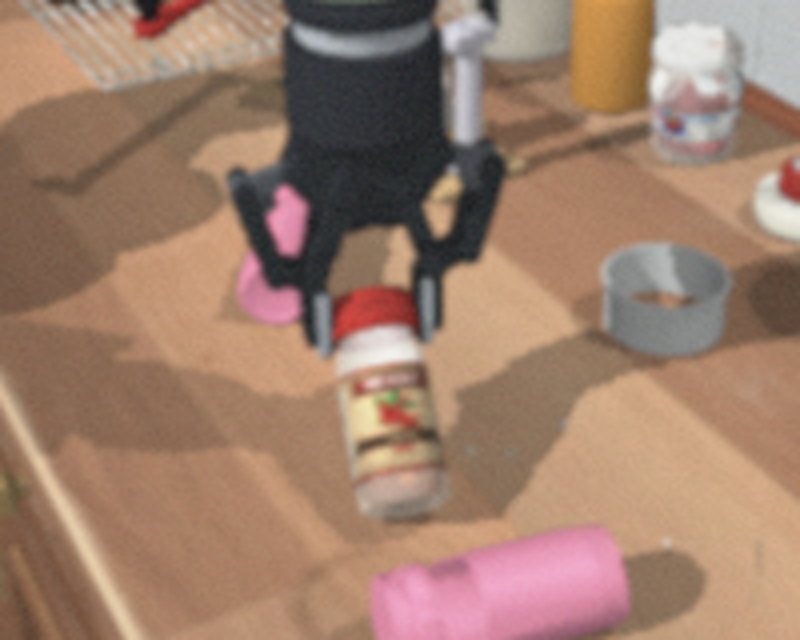

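Call:
drive_tool:
  motion: [-0.7,-0.4,0,0,0.481,-1.4,-0.8,0,0,0.481,-2.1,-1.2,0,0,0.481,-2.8,-1.6,0,0,0.481,-3.4,-2.0,0,0,0.481,-4.0,-2.4,0,0,0.481,-4.6,-2.6,0,0,0.481,-4.6,-2.6,0,0,0.481]

```text
time: 6.2
eef_pos: [0.4678, -0.3311, 0.2795]
eef_rot: [0.216, 1.558, -0.218]
wrist_force: [-0.2, -0.0, -2.1]
finger_gap: 0.52
```

Run:
```python
from h import *
snap('scene','s9');crop('s9',180,180,380,340,4)
delta([.486,-.263,.175],-16)
```

```text
cur jaw -15.8 q6 -0.49
t 6.25 delta cm [10.38  7.03 -0.09] spin 0.003 pos [ 0.4676 -0.3308  0.2788] F [ 0.4  0.2 -1.6] gap 0.518
```

View pics/s9_c180_180.png

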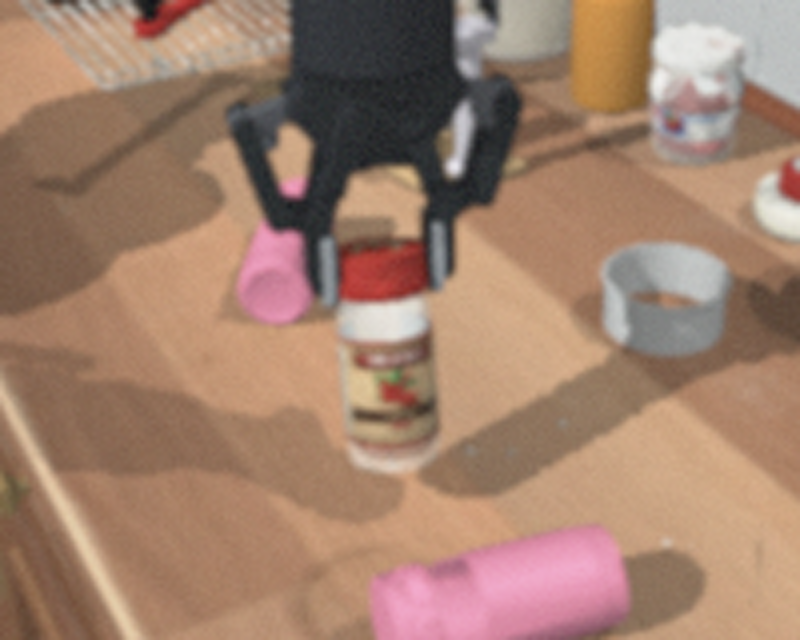

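Call:
drive_tool:
  motion: [0.8,0,0,0,0.481,1.6,0,0,0,0.481,2.2,0,0,0,0.481,2.5,0,0,0,0.481,2.7,0,0,0,0.481,2.85,0,0,0,0.481,2.95,0,0,0,0.481,2.95,0,0,0,0.481]

```text
time: 7.05
eef_pos: [0.4685, -0.3314, 0.2509]
eef_rot: [0.214, 1.557, -0.219]
wrist_force: [-1.2, 0.4, 8.2]
finger_gap: 0.519
```

Run:
```python
from h import *
snap('scene','s10');crop('s10',180,180,380,340,4)
delta([.486,-.263,.175],-16)
```

```text
cur jaw -15.8 q6 -0.49
t 7.1 delta cm [ 7.58  7.07 -0.2 ] spin 0.003 pos [ 0.4685 -0.3313  0.2509] F [-0.1  0.3  8.9] gap 0.516
```

View pics/s10_c180_180.png

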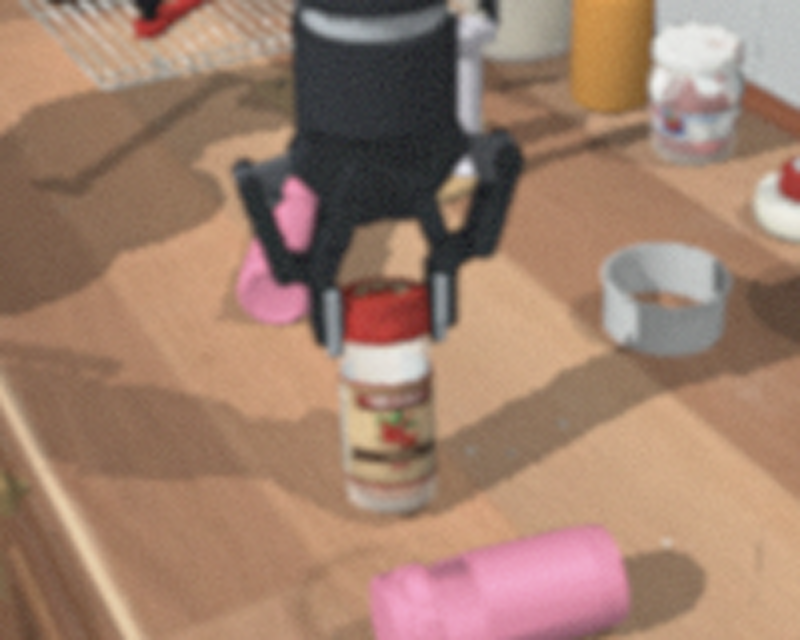

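Call:
drive_tool:
  motion: [-0.05,0,0,0,0.475,-0.05,0,0,0,0.46,-0.05,0,0,0,0.4,-0.05,0,0,0,0.3,-0.05,0,0,0,0.2,-0.05,0,0,0,0.2]

```text
time: 7.7
eef_pos: [0.4674, -0.3304, 0.2489]
eef_rot: [0.217, 1.56, -0.216]
wrist_force: [0.1, 0.7, -0.4]
finger_gap: 0.798
```

Run:
```python
from h import *
snap('scene','s11');crop('s11',180,180,380,340,4)
snap('wrist','w11')
delta([.486,-.263,.175],-16)
```

```text
cur jaw -15.8 q6 -0.49
t 7.8 delta cm [ 7.41  7.   -0.06] spin 0.003 pos [ 0.4675 -0.3305  0.2491] F [ 0.3 -0.3  0.6] gap 0.8
```

View pics/s11_c180_180.png

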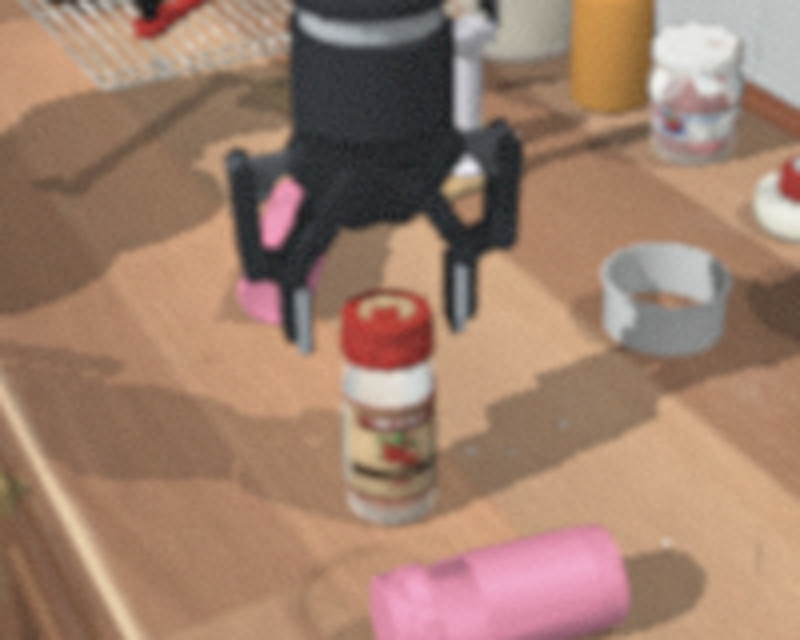

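View pics/w11.png

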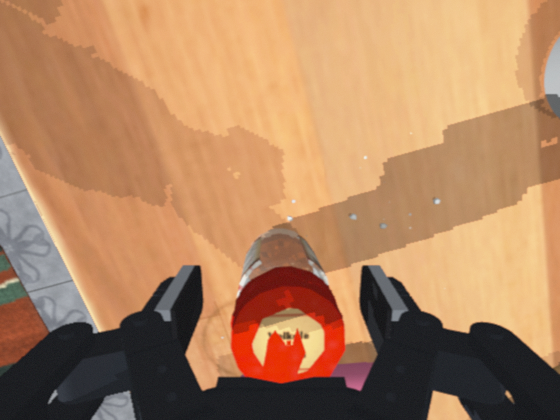

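The jar now stands upright and free. I'll lift clear and measure it.

Call:
drive_tool:
  motion: [-3,0,0,0,0,-6,0,0,0,0,-9,-1.5,0,0,0,-12,-4.5,0,0,0,-12,-7,0,0,0,-12,-7,0,0,0,-12,-7,0,0,0]

```text
time: 8.5
eef_pos: [0.4481, -0.3979, 0.3687]
eef_rot: [0.219, 1.56, -0.217]
wrist_force: [-0.3, -0.3, -0.6]
finger_gap: 1.001
```

Run:
```python
from h import *
snap('wrist','w12'); snap('top','t12');crop('t12',290,215,420,295,6)
for f in ['w12','t12']:
    P=cloud(f);x,y,z=[P[...,i] for i in range(3)]
    j=(z>.1)&(z<.113)&(x>.41)&(x<.53)&(y>-.41)&(y<-.25)
    q=P[j];print(j.sum())
    if j.sum()>20:print(f,cv2.minAreaRect(q[:,:2].astype(np.float32)*1000),cv2.minEnclosingCircle(q[:,:2].astype(np.float32)*1000),np.median(q[:,2]))
delta([.486,-.263,.175],-16)
```

```text
3382
w12 ((459.7200012207031, -358.914306640625), (44.05569076538086, 42.94779586791992), 46.228084564208984) ((459.6051330566406, -359.0191345214844), 22.351463317871094) 0.10731634390619468
308
t12 ((461.2461853027344, -350.51300048828125), (42.65824508666992, 42.18367004394531), 61.76247787475586) ((461.2740783691406, -350.14501953125), 21.901580810546875) 0.10747748252964584
cur jaw -15.8 q6 -0.59
t 8.6 delta cm [19.33 13.87  0.02] spin 0.004 pos [ 0.4484 -0.3968  0.368 ] F [-1.1  0.2  0.4] gap 0.999
```

View pics/w12.png

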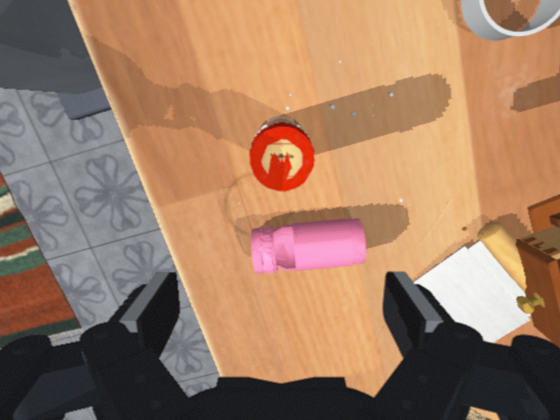

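View pics/t12_c290_215.png

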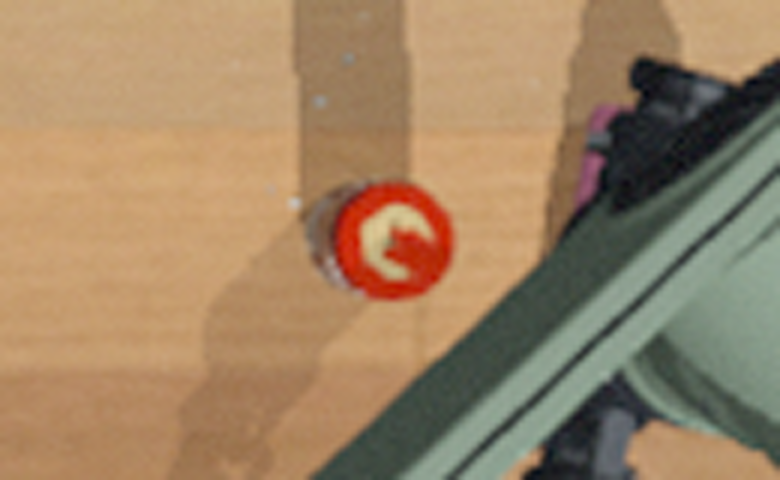

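Run:
```python
from h import *
snap('wrist','w13')
for f in ['w13']:
    P=cloud(f);x,y,z=[P[...,i] for i in range(3)]
    j=(z>.1)&(z<.113)&(x>.41)&(x<.53)&(y>-.41)&(y<-.25)
    q=P[j];print(f,cv2.minEnclosingCircle(q[:,:2].astype(np.float32)*1000),np.median(q[:,2]))
    print('table z',[np.round(P[v,u],4) for u,v in [(200,250),(330,80),(400,150),(200,120)]])
for f in ['w13','t12','top0']:
    P=cloud(f);x,y,z=[P[...,i] for i in range(3)]
    j=(z>.015)&(z<.06)&(x>.40)&(x<.53)&(y<-.395)&(y>-.5)
    print(f,cv2.minAreaRect(P[j][:,:2].astype(np.float32)*1000))
    # salt specks / table objects
    if f!='w13' : print(w(f,*( (347,224) )) )
delta([.486,-.263,.175],-16)
```

```text
w13 ((460.7777099609375, -350.18463134765625), 21.951221466064453) 0.10718022933253973
table z [array([ 3.479e-01, -4.402e-01, -1.000e-04]), array([ 5.180e-01, -3.148e-01,  1.000e-04]), array([ 0.5677, -0.3944,  0.0011]), array([ 0.3924, -0.3158,  0.0006])]
w13 ((458.02703857421875, -456.897216796875), (44.811309814453125, 106.16239166259766), 80.82695770263672)
t12 ((495.4041442871094, -441.5953674316406), (9.359275817871094, 41.81846237182617), 67.109130859375)
[ 0.53320458 -0.34653146  0.00175714]
top0 ((459.14776611328125, -455.6083068847656), (46.79217529296875, 106.13273620605469), 79.92573547363281)
[ 0.53312149 -0.34625121  0.00368206]
cur jaw -15.8 q6 -0.59
t 8.65 delta cm [1.933e+01 1.386e+01 1.000e-02] spin 0.004 pos [ 0.4485 -0.3967  0.368 ] F [-0.3  0.5  0.5] gap 1.003
```

Run:
```python
from h import *
delta([.6,.03,.46],5)
```

```text
cur jaw -15.8 q6 -0.59
t 8.65 delta cm [-9.12 45.2   2.97] spin -0.362 pos [ 0.4485 -0.3967  0.368 ] F [-0.3  0.5  0.5] gap 1.003
```

Call:
drive_tool:
  motion: [-4,3,0,-0.05,0,-7,8,0.5,-0.1,0,-9,13,1,-0.15,0,-9,18,1.5,-0.2,0,-9,23,2,-0.25,0,-9,28,2.2,-0.3,0,-9,33,2.4,-0.36,0,-9,38,2.7,-0.36,0,-9,43,3,-0.36,0,-9,45,3,-0.36,0]

```text
time: 9.65
eef_pos: [0.5999, 0.0313, 0.4584]
eef_rot: [-0.068, 1.571, 0.07]
wrist_force: [0.8, -0.9, 0.1]
finger_gap: 1.002
```

Call:
drive_tool:
  motion: [0,0,0,0,0,0,0,0,0,0,0,0,0,0,0]

```text
time: 9.95
eef_pos: [0.5996, 0.0265, 0.4587]
eef_rot: [-0.066, 1.571, 0.065]
wrist_force: [-0.6, -0.3, 0.9]
finger_gap: 1.002
```

Run:
```python
from h import *
snap('wrist','w14')
delta([.6,.03,.46],5)
```

```text
cur jaw 4.7 q6 -0.18
t 10.0 delta cm [-0.11  0.39  0.07] spin -0.005 pos [0.5996 0.026  0.4589] F [-0.5  0.3 -0.2] gap 1.005
```

View pics/w14.png

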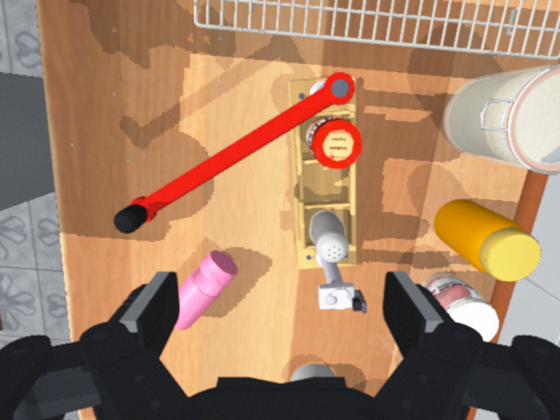

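Run:
```python
from h import *
im=cv2.imread('pics/w14.png')[70:280,275:380]
c=cv2.resize(im,None,fx=4,fy=4,interpolation=cv2.INTER_CUBIC)[:,:]
cv2.imwrite('pics/w14c.png',c[200:800])
```

```text
(no output)
```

View pics/w14c.png

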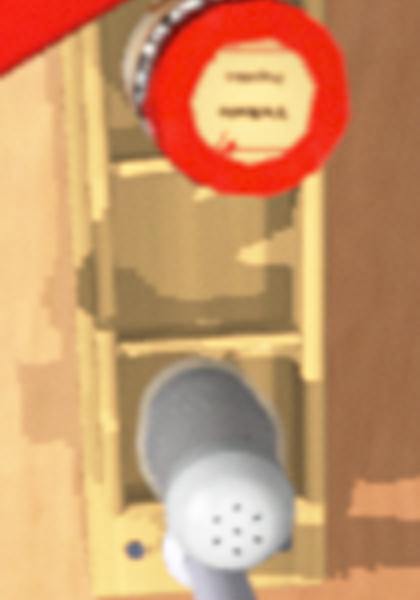

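Run:
```python
from h import *
f='w14'
def c(cx,cy,z): return w(f,275+cx/4,120+cy/4,z=z)
print('mid',c(204.5,254.5,.032),'div1',c(205,166,.032),'div2',c(205,343,.032))
a=c(324,175,.032);b=c(326,575,.032);d=a-b;print('yaw',np.degrees(np.arctan2(-d[0],d[1])),a,b)
print('front in',c(107,250,.032),'back in',c(302,250,.032),'back out',c(325,250,.032))
print('hinge',w(f,340.5,88.5,z=.136),w(f,340.5,88.5))
print('knob top',w(f,124,218,z=.168),w(f,124,218))
P=cloud(f);x,y,z=[P[...,i] for i in range(3)];im=load(f)['im'].astype(int)
for n,zl,zh,bx in [('jarb',.112,.12,(.6,.7,.03,.12)),('shaker',.095,.104,(.6,.7,-.08,0)),('knob',.16,.175,(.42,.52,-.05,.05)),('rim',.028,.036,(.58,.72,-.13,.15)),('floor',.006,.014,(.615,.69,-.01,.05))]:
    m=(z>zl)&(z<zh)&(x>bx[0])&(x<bx[1])&(y>bx[2])&(y<bx[3]);q=P[m][:,:2].astype(np.float32)*1000
    print(n,m.sum(),cv2.minEnclosingCircle(q),cv2.minAreaRect(q),q.mean(0))
red=(im[...,0]>180)&(im[...,1]<50)&(z>.12)&(z<.137)&(x<.63)
q=P[red][:,:2];l=cv2.fitLine(q.astype(np.float32),cv2.DIST_HUBER,0,.01,.01).ravel();print('bar line',l,np.degrees(np.arctan2(l[1],l[0])))
```

```text
mid [0.65272365 0.0194204  0.032     ] div1 [0.64978052 0.04495752 0.032     ] div2 [ 0.65607294 -0.00705854  0.032     ]
yaw 8.583200265992463 [0.68394767 0.04522727 0.032     ] [ 0.70260211 -0.07836453  0.032     ]
front in [0.62438037 0.01838898 0.032     ] back in [0.68074158 0.0230928  0.032     ] back out [0.6873877  0.02364748 0.032     ]
hinge [0.63942827 0.11737847 0.136     ] [0.63948947 0.11740433 0.13560683]
knob top [0.47755305 0.00591066 0.168     ] [0.47716928 0.0056065  0.16714259]
jarb 1903 ((646.021484375, 71.8671875), 21.942583084106445) ((645.8713989257812, 71.87030792236328), (42.9476203918457, 42.31061935424805), 5.810460567474365) [645.6031    72.355736]
shaker 473 ((659.369140625, -48.91559982299805), 25.928546905517578) ((663.2969970703125, -47.450233459472656), (26.31903076171875, 51.311492919921875), 22.58768653869629) [658.94073 -37.3897 ]
knob 499 ((476.7862854003906, 1.5773403644561768), 10.212663650512695) ((476.56451416015625, 1.5133733749389648), (19.750797271728516, 18.97551918029785), 14.842609405517578) [478.30252     2.6864123]
rim 1606 ((645.2357177734375, 20.667232513427734), 103.03013610839844) ((652.9368286132812, 21.797706604003906), (67.30020904541016, 206.0440216064453), 8.35105037689209) [651.4849   14.94836]
floor 1773 ((649.1058959960938, 19.339580535888672), 41.43219757080078) ((647.1079711914062, 22.807231903076172), (66.79190063476562, 60.54208755493164), 8.031877517700195) [649.62146   16.032967]
bar line [0.8124609  0.5830157  0.5583426  0.06039254] 35.662933
```

Run:
```python
from h import *
delta([.461,-.350,.39],8)
```

```text
cur jaw 4.7 q6 -0.18
t 10.0 delta cm [  6.91 -36.33 -16.91] spin -0.057 pos [0.5996 0.026  0.4589] F [-0.5  0.3 -0.2] gap 1.005
```

Call:
drive_tool:
  motion: [0,-4.5,-2,-0.05,0,1,-9,-4,-0.057,0,2,-13.5,-6,-0.057,0,3,-18,-8.5,-0.057,0,4,-22.5,-10.5,-0.057,0,5,-27,-12.5,-0.057,0,6,-31.5,-14.7,-0.057,0,6.9,-36.3,-16.9,-0.057,0,6.9,-36.3,-16.9,-0.057,0,6.9,-36.3,-16.9,-0.057,0]

```text
time: 11.0
eef_pos: [0.4601, -0.3513, 0.3897]
eef_rot: [-0.106, 1.569, 0.107]
wrist_force: [-0.1, 0.6, 0.1]
finger_gap: 1.005
```

Call:
drive_tool:
  motion: [0,0,0,0,0,0,0,0,0,0]

```text
time: 11.2
eef_pos: [0.4624, -0.3479, 0.3907]
eef_rot: [-0.112, 1.567, 0.112]
wrist_force: [0.3, 0.4, -0.3]
finger_gap: 0.994
```

Run:
```python
from h import *
delta([.461,-.350,.247],8)
snap('wrist','w15')
P=cloud('w15');x,y,z=[P[...,i] for i in range(3)]
j=(z>.1)&(z<.113)&(x>.41)&(x<.53)&(y>-.41)&(y<-.25)
q=P[j];print(cv2.minEnclosingCircle(q[:,:2].astype(np.float32)*1000),np.median(q[:,2]))
```

```text
cur jaw 8.2 q6 -0.94
t 11.2 delta cm [14.37 -0.19 -0.18] spin 0.003 pos [ 0.4624 -0.3479  0.3907] F [ 0.3  0.4 -0.3] gap 0.994
((459.7162780761719, -354.431884765625), 22.06863784790039) 0.10649557805435261
```

Run:
```python
from h import *
snap('wrist','w16')
delta([.461,-.350,.247],8)
P=cloud('w16');x,y,z=[P[...,i] for i in range(3)]
j=(z>.1)&(z<.113)&(x>.41)&(x<.53)&(y>-.41)&(y<-.25)
q=P[j];print(cv2.minEnclosingCircle(q[:,:2].astype(np.float32)*1000),np.median(q[:,2]))
```

```text
cur jaw 8.2 q6 -0.94
t 11.3 delta cm [14.37 -0.2  -0.2 ] spin 0.004 pos [ 0.4626 -0.3476  0.3907] F [0.1 0.3 0.7] gap 1.001
((460.05377197265625, -354.6361389160156), 22.34296226501465) 0.1065058941485793
```

View pics/w16.png

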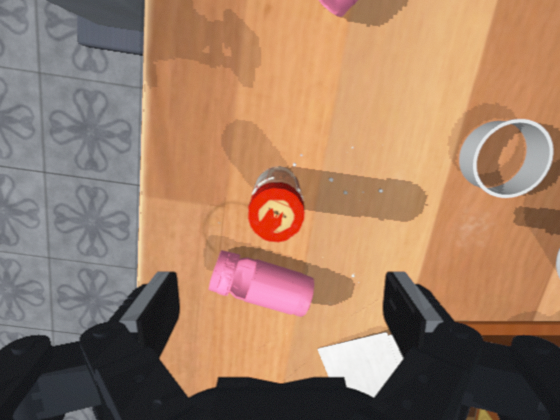

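Call:
drive_tool:
  motion: [4,-0.2,-0.1,0,0,8,-0.4,-0.2,0,0,11,-0.4,-0.2,0,0,13,-0.4,-0.2,0,0,14.4,-0.4,-0.2,0,0,14.4,-0.4,-0.2,0,0.2,14.4,-0.4,-0.2,0,0.35,14.4,-0.4,-0.2,0,0.42,14.4,-0.4,-0.2,0,0.42]

```text
time: 12.2
eef_pos: [0.4612, -0.3537, 0.2479]
eef_rot: [-0.113, 1.566, 0.109]
wrist_force: [-0.1, 0.7, 0.0]
finger_gap: 0.58
```

Run:
```python
from h import *
snap('wrist','w17')
delta([.461,-.352,.247],8)
snap('top','t17');crop('t17',290,215,420,295,6)
P=cloud('t17');im=load('t17')['im'].astype(int);x,y,z=[P[...,i] for i in range(3)]
j=(z>.095)&(z<.113)&(x>.41)&(x<.53)&(y>-.41)&(y<-.25)&(im[...,0]>120)&(im[...,1]<90);print(j.sum(),j.sum()>5 and P[j].mean(0))
```

```text
cur jaw 8.1 q6 -0.94
t 12.25 delta cm [0.06 0.16 0.02] spin 0.001 pos [ 0.461  -0.3536  0.2476] F [ 1.1 -0.3 -1.1] gap 0.577
0 False
```

View pics/w17.png

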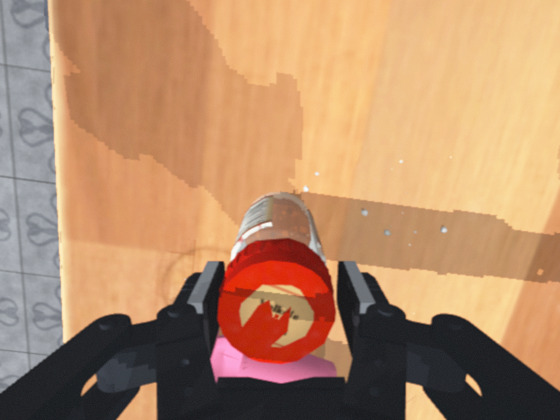

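View pics/t17_c290_215.png

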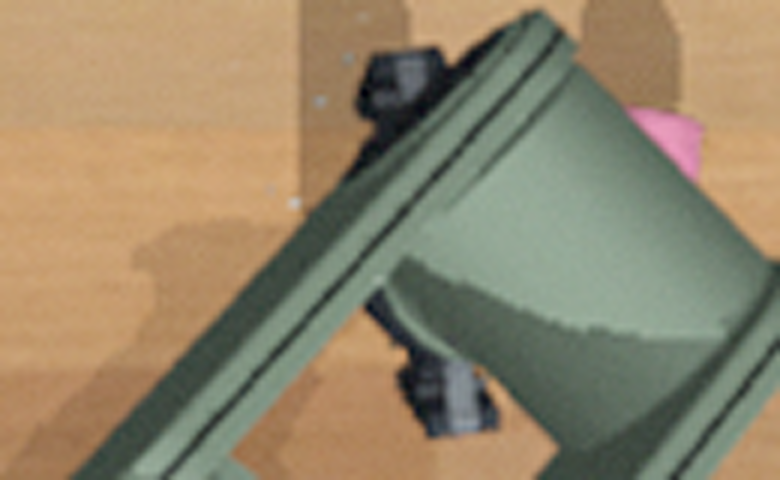

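Run:
```python
from h import *
P=cloud('w17');x,y,z=[P[...,i] for i in range(3)]
j=(z>.103)&(z<.111)&(x>.41)&(x<.53)&(y>-.41)&(y<-.25)
u=np.indices(z.shape)[0]
q=P[j][:,:2].astype(np.float32)*1000;print(j.sum(),cv2.minEnclosingCircle(q),q.min(0),q.max(0),np.median(z[j]))
```

```text
11058 ((461.03289794921875, -348.7541809082031), 38.80004119873047) [ 422.5964  -376.45416] [ 499.46942 -331.84937] 0.10653051907236877
```

Call:
drive_tool:
  motion: [0,0,0,0,0.5,0,0,0,0,0.7,0,0,0,0,0.7,0,0,0,0,0.7,-3,0,0,0,0.7,-7,0,0,0,0.7,-11,0,0,0,0.7,-14,0,0,0,0.7,-14,0,0,0,0.7,-14,0,0,0,0.7]

```text
time: 13.3
eef_pos: [0.4605, -0.353, 0.3861]
eef_rot: [-0.111, 1.568, 0.11]
wrist_force: [0.2, 0.0, -2.3]
finger_gap: 0.505
```

Run:
```python
from h import *
snap('scene','s18');crop('s18',180,80,380,240,4)
delta([.652,.019,.40],8)
```

```text
cur jaw 8.1 q6 -0.94
t 13.35 delta cm [-1.51 34.11 24.22] spin 0.001 pos [ 0.4601 -0.3527  0.3845] F [-0.1  0.4 -2.1] gap 0.504
```

View pics/s18.png

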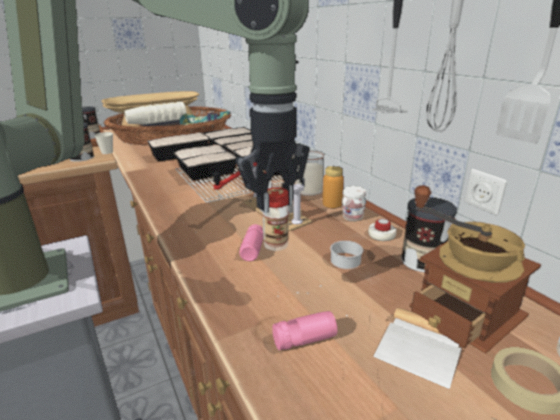

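Call:
drive_tool:
  motion: [-2,1,0.7,0,0.7,-3.6,4,3,0,0.7,-3.6,8,5.7,0,0.7,-3.6,12,8.5,0,0.7,-3.6,16,11.4,0,0.7,-3.6,20,14.2,0,0.7,-3.6,24,17,0,0.7,-3.6,28,19.9,0,0.7,-3.6,32,22.7,0,0.7,-3.6,34.1,24.2,0,0.7]

```text
time: 14.35
eef_pos: [0.6526, 0.0223, 0.4183]
eef_rot: [-0.111, 1.573, 0.115]
wrist_force: [0.6, -1.1, -0.9]
finger_gap: 0.505
```

Call:
drive_tool:
  motion: [0,0,0,0,0.7,0,0,0,0,0.7,0,0,0,0,0.7]

```text
time: 14.65
eef_pos: [0.6517, 0.0175, 0.4202]
eef_rot: [-0.11, 1.572, 0.11]
wrist_force: [0.9, -0.0, -0.9]
finger_gap: 0.503
```

Run:
```python
from h import *
snap('top','t19');snap('wrist','w19');crop('t19',120,130,280,280,5)
delta([.652,.019,.40],8)
P=cloud('t19');im=load('t19')['im'].astype(int);x,y,z=[P[...,i] for i in range(3)]
```

```text
cur jaw 8.0 q6 -0.25
t 14.75 delta cm [2.14 0.19 0.05] spin -0.001 pos [0.6518 0.0171 0.4214] F [-0.4 -0.4 -1. ] gap 0.506
```

View pics/t19_c120_130.png

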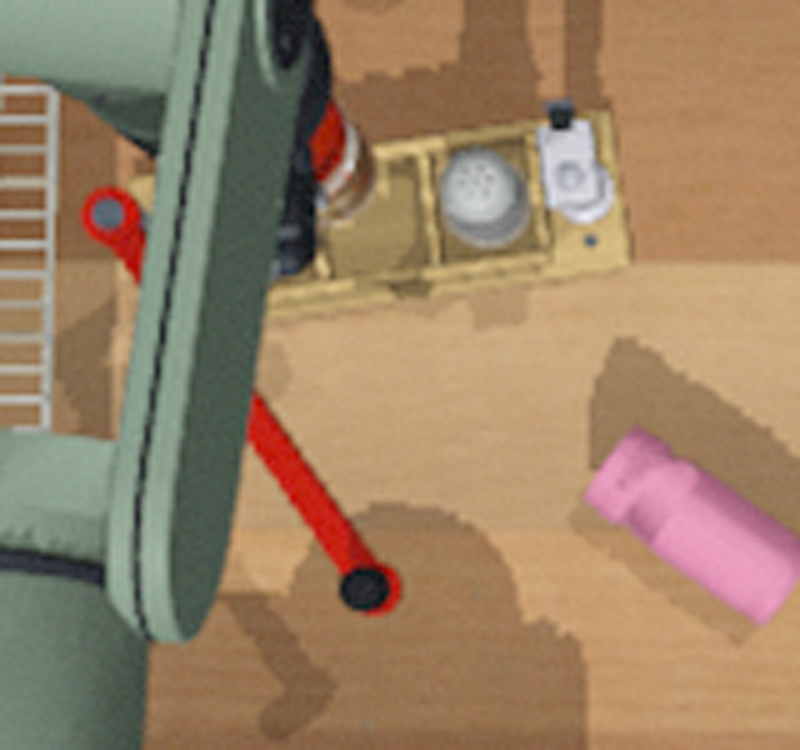

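View pics/w19.png

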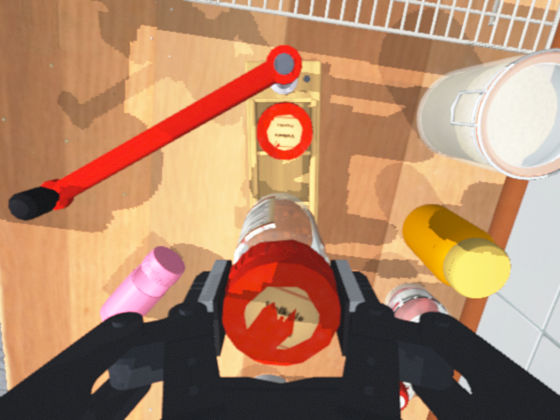

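Run:
```python
from h import *
crop('w19',220,30,350,180,4)
f='w19'
P=cloud(f);x,y,z=[P[...,i] for i in range(3)];im=load(f)['im'].astype(int)
red=(im[...,0]>150)&(im[...,1]<70)
m=red&(z>.2);ys=P[m];print('held cap',m.sum(),np.percentile(ys,[1,50,99],axis=0))
m=(z>.112)&(z<.12)&(y>.03)&(x>.61)&(x<.68)&(y<.11);q=P[m][:,:2].astype(np.float32)*1000;print('jarb',cv2.minEnclosingCircle(q))
P2=cloud('top0');x,y,z=[P2[...,i] for i in range(3)]
m=(z>.108)&(z<.122)&(y>.05)&(x>.61)&(x<.68)&(y<.098);q=P2[m][:,:2].astype(np.float32)*1000;print('top jarb',cv2.minEnclosingCircle(q))
print('hinge',w(f,284.5,64))
```

```text
held cap 7950 [[ 0.63131387 -0.0032438   0.26404275]
 [ 0.64749249  0.02051343  0.27991192]
 [ 0.67170434  0.03852105  0.2817723 ]]
jarb ((646.0594482421875, 71.97034454345703), 21.77083969116211)
top jarb ((646.5899047851562, 73.3819351196289), 22.34209442138672)
hinge [0.63981797 0.11772105 0.13448827]
```

View pics/w19_c220_30.png

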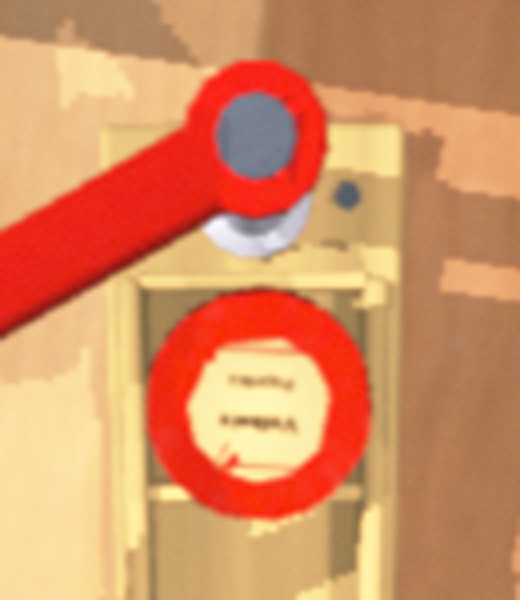

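Call:
drive_tool:
  motion: [1,0.1,0.1,0,0.7,3,0.2,0.1,0,0.7,5.5,0.2,0.1,0,0.7,8,0.2,0.1,0,0.7,10,0.2,0.1,0,0.7,11.5,0.2,0.1,0,0.7,12.5,0.2,0.1,0,0.7,13.1,0.2,0.1,0,0.7,13.1,0.2,0.1,0,0.7,13.1,0.2,0.1,0,0.7]

```text
time: 15.75
eef_pos: [0.6534, 0.0205, 0.2922]
eef_rot: [-0.111, 1.566, 0.11]
wrist_force: [0.6, -0.4, -1.4]
finger_gap: 0.503
```

Run:
```python
from h import *
snap('wrist','w20');snap('scene','s20');crop('s20',210,120,350,240,5)
delta([.653,.019,.257],8)
crop('w20',180,80,380,230,4)
```

```text
cur jaw 8.1 q6 -0.24
t 15.85 delta cm [ 3.55 -0.14 -0.08] spin 0.001 pos [0.6535 0.0205 0.2925] F [-0.9 -0.5 -0.1] gap 0.506
```

View pics/w20.png

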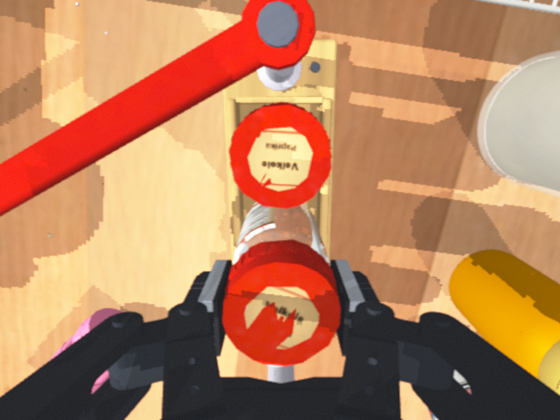

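View pics/s20_c210_120.png

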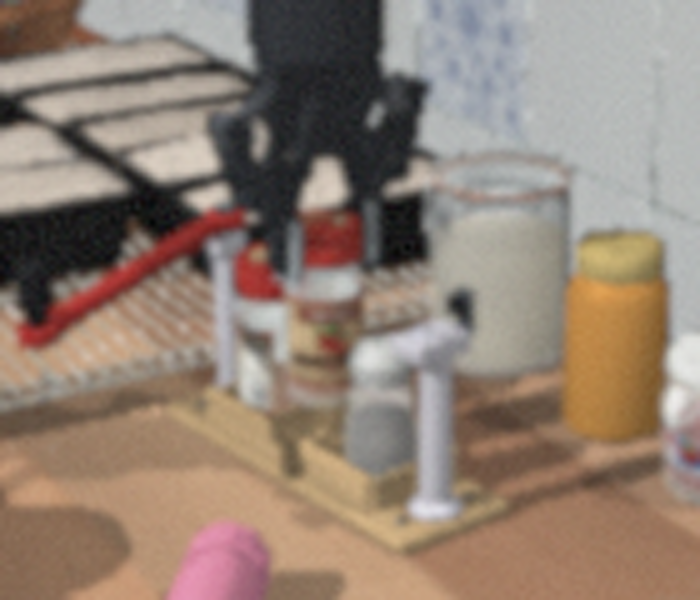

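Call:
drive_tool:
  motion: [0.5,-0.1,0,0,0.7,1.0,-0.15,0,0,0.7,1.5,-0.15,0,0,0.7,2.0,-0.15,0,0,0.7,2.5,-0.15,0,0,0.7,3.0,-0.15,0,0,0.7,3.2,-0.15,0,0,0.7]

```text
time: 16.55
eef_pos: [0.6529, 0.0192, 0.2581]
eef_rot: [-0.111, 1.569, 0.111]
wrist_force: [-0.2, -0.1, -1.9]
finger_gap: 0.508
```

Run:
```python
from h import *
snap('scene','s21');crop('s21',210,120,350,240,5)
delta([.653,.019,.257],8)
```

```text
cur jaw 8.1 q6 -0.24
t 16.6 delta cm [ 0.11 -0.02  0.01] spin 0.001 pos [0.6528 0.0192 0.2581] F [-0.3  0.4 -1.2] gap 0.503
```

View pics/s21_c210_120.png

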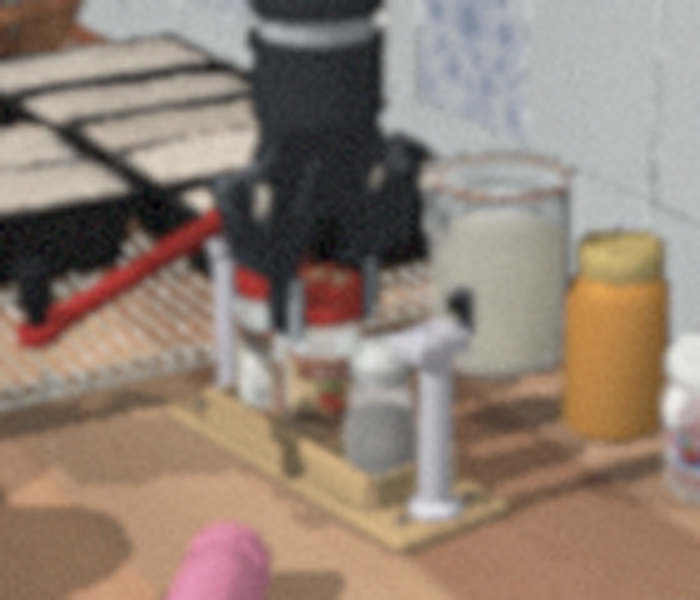

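Call:
drive_tool:
  motion: [0.1,0,0,0,0.7,0.1,0,0,0,0.5,0.1,0,0,0,0.47,0.1,0,0,0,0.4,0.1,0,0,0,0.25,0.1,0,0,0,0.2,0.1,0,0,0,0.2]

```text
time: 17.3
eef_pos: [0.6532, 0.0191, 0.2584]
eef_rot: [-0.111, 1.568, 0.111]
wrist_force: [-1.1, -0.1, -0.5]
finger_gap: 0.8
```

Call:
drive_tool:
  motion: [-2,0,0,0,0.2,-5,0,0,0,0.2,-9,0,0,0,0.2,-13,0,0,0,0.2,-16,-2,0,0,0.2,-16,-5,0,0,0.2,-16,-6,0,0,0.2,-16,-6,0,0,0.2,-16,-6,0,0,0.2]

```text
time: 18.2
eef_pos: [0.6612, -0.0399, 0.4166]
eef_rot: [-0.109, 1.571, 0.112]
wrist_force: [-0.4, -0.2, 0.7]
finger_gap: 0.802
```

Run:
```python
from h import *
snap('wrist','w22');snap('scene','s22');crop('s22',210,120,350,240,5)
delta([.477,.002,.305],None)
```

```text
t 18.3 delta cm [ 11.23   6.68 -17.63] spin 0 pos [ 0.6613 -0.0392  0.4168] F [0.6 0.3 0.4] gap 0.801
```

View pics/w22.png

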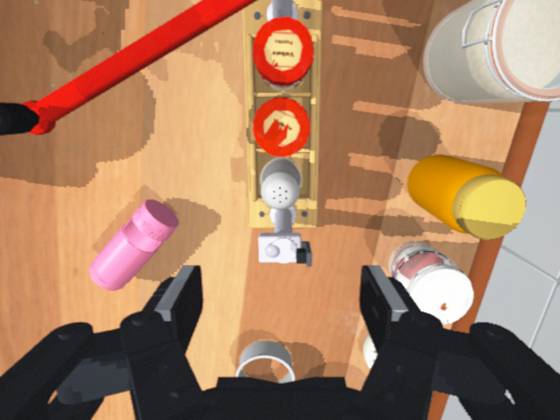

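View pics/s22_c210_120.png

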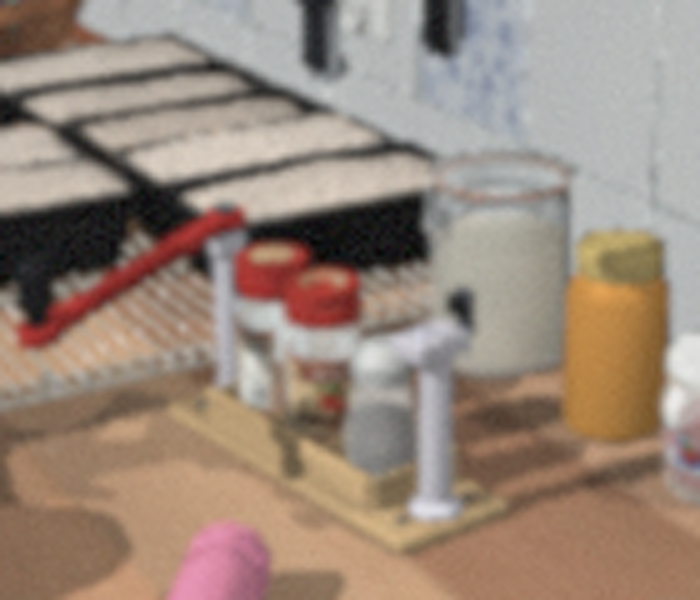

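Call:
drive_tool:
  motion: [0,0.8,-2.2,0.13,0.4,0,1.6,-4.4,0.27,0.4,0,2.5,-6.6,0.41,0.4,1,3.3,-8.8,0.54,0.4,2,4.1,-11,0.68,0.4,3,5,-13.2,0.81,0.4,4,5.8,-15.4,0.95,0.4,5.5,6.7,-17.6,1.08,0.4,5.5,6.7,-17.6,1.08,0.4,5.5,6.7,-17.6,1.08,0.4]

```text
time: 19.3
eef_pos: [0.4777, 0.002, 0.363]
eef_rot: [0.73, 1.445, -0.73]
wrist_force: [0.6, -0.4, -0.7]
finger_gap: 0.601
```

Call:
drive_tool:
  motion: [0,0,0,0,0.4,0,0,0,0,0.4]

```text
time: 19.5
eef_pos: [0.4792, 0.0011, 0.3642]
eef_rot: [0.732, 1.442, -0.731]
wrist_force: [-0.5, 0.1, 0.0]
finger_gap: 0.596
```

Run:
```python
from h import *
snap('wrist','w23')
delta([.477,.002,.316],-54.4)
P=cloud('w23');x,y,z=[P[...,i] for i in range(3)]
m=(z>.160)&(z<.172)&(abs(x-.477)<.02)&(abs(y-.002)<.02);print(m.sum(),cv2.minEnclosingCircle(P[m][:,:2].astype(np.float32)*1000),np.median(z[m]))
```

```text
cur jaw -53.8 q6 0.76
t 19.55 delta cm [ 4.81 -0.12 -0.2 ] spin 0.011 pos [0.479  0.0011 0.3641] F [ 0.1 -0.5 -0.4] gap 0.599
1065 ((476.8531799316406, 1.59029221534729), 10.072235107421875) 0.1669564688615079
```

View pics/w23.png

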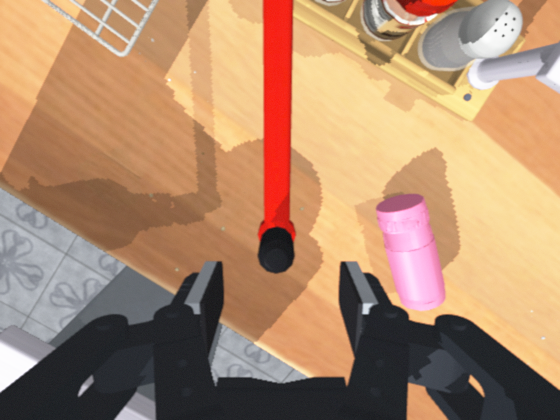

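Call:
drive_tool:
  motion: [1.5,-0.1,-0.2,0.01,0.4,3,-0.1,-0.2,0.01,0.4,4,-0.1,-0.2,0.01,0.4,4.7,-0.1,-0.2,0.01,0.4,4.7,-0.1,-0.2,0.01,0.55,4.7,-0.1,-0.2,0.01,0.65,4.7,-0.1,-0.2,0.01,0.7,4.7,-0.1,-0.2,0.01,0.7]

```text
time: 20.35
eef_pos: [0.4763, 0.0022, 0.3169]
eef_rot: [0.74, 1.44, -0.74]
wrist_force: [-0.1, -0.1, -0.2]
finger_gap: 0.297
```

Run:
```python
from h import *
snap('wrist','w24')
delta([.477,.002,.316],-54.4)
s=env.read_state();T=R.from_rotvec(s['eef_rot']).as_matrix();p0=s['eef_pos']
H=np.array([.639,.117]);psi=np.radians(8)
v=p0[:2]-H;r=np.hypot(*v);print('r',r)
phi0=np.degrees(np.arctan2(v[1],v[0])) # world angle
end=np.degrees(psi)-90
print('world ang',phi0%360-360,'end',end)
a0=phi0
for k in np.arange(0,72,4):
    a=np.radians(a0+k);p=H+.2*np.array([np.cos(a),np.sin(a)])
    d=T.T@np.array([p[0]-p0[0],p[1]-p0[1],0])*100
    print(k,'ty %.1f tz %.1f spin %.2f phi %.3f'%(d[1],d[2],-np.radians(k),np.radians(end-(a0+k))))
```

```text
cur jaw -54.4 q6 0.77
t 20.4 delta cm [0.08 0.05 0.07] spin 0.001 pos [0.4762 0.0023 0.3168] F [-1.  -0.7 -0.3] gap 0.296
r 0.19917485212786223
world ang -144.8333932649985 end -82.0
0 ty -0.1 tz -0.0 spin -0.00 phi 1.097
4 ty -0.0 tz 1.4 spin -0.07 phi 1.027
8 ty 0.1 tz 2.8 spin -0.14 phi 0.957
12 ty 0.3 tz 4.2 spin -0.21 phi 0.887
16 ty 0.6 tz 5.5 spin -0.28 phi 0.817
20 ty 1.1 tz 6.8 spin -0.35 phi 0.748
24 ty 1.6 tz 8.1 spin -0.42 phi 0.678
28 ty 2.2 tz 9.4 spin -0.49 phi 0.608
32 ty 2.9 tz 10.6 spin -0.56 phi 0.538
36 ty 3.6 tz 11.8 spin -0.63 phi 0.468
40 ty 4.5 tz 12.9 spin -0.70 phi 0.399
44 ty 5.4 tz 13.9 spin -0.77 phi 0.329
48 ty 6.4 tz 14.9 spin -0.84 phi 0.259
52 ty 7.5 tz 15.8 spin -0.91 phi 0.189
56 ty 8.6 tz 16.7 spin -0.98 phi 0.119
60 ty 9.8 tz 17.4 spin -1.05 phi 0.049
64 ty 11.0 tz 18.1 spin -1.12 phi -0.020
68 ty 12.3 tz 18.6 spin -1.19 phi -0.090
```

View pics/w24.png

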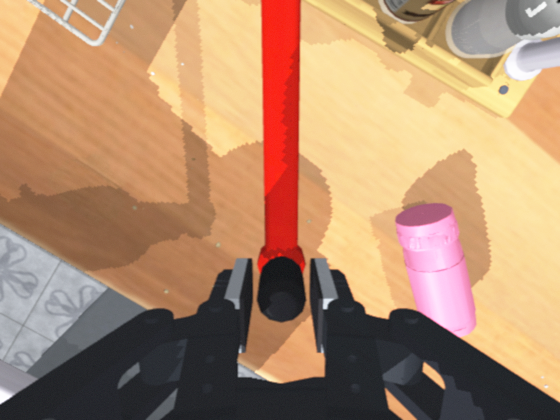

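Call:
drive_tool:
  motion: [0,0,1.4,-0.07,0.7,0,0.1,2.8,-0.14,0.7,0,0.3,4.2,-0.21,0.7,0,0.6,5.5,-0.28,0.7,0,1.1,6.8,-0.35,0.7,0,1.6,8.1,-0.42,0.7,0,2.2,9.4,-0.49,0.7,0,2.9,10.6,-0.56,0.7,0,3.6,11.8,-0.63,0.7,0,3.6,11.8,-0.63,0.7]

```text
time: 21.4
eef_pos: [0.5751, -0.0734, 0.3167]
eef_rot: [0.251, 1.554, -0.251]
wrist_force: [-0.5, 0.7, 0.9]
finger_gap: 0.302
```

```bash
cat > arc.py <<'E'
from h import *
s=env.read_state();T=R.from_rotvec(s['eef_rot']).as_matrix();p0=s['eef_pos']
H=np.array([.639,.117]);psi=np.radians(8)
v=p0[:2]-H;print('r',np.hypot(*v),'z',p0[2],'t',s['time'],'F',s['wrist_force'])
a0=np.degrees(np.arctan2(v[1],v[0]));cur=np.degrees(np.arctan2(T[1,2],T[0,2]))
end=-82
print('phi now',np.radians(end-a0))
for ph in [.4,.33,.26,.2,.15,.12,.1,.08,.06,.05,.04,.03,.02,.01,0,-.01]:
    a=np.radians(end)-ph;p=H+.2*np.array([np.cos(a),np.sin(a)])
    d=T.T@np.array([p[0]-p0[0],p[1]-p0[1],0])*100
    print('phi %.2f ty %.2f tz %.2f spin %.2f'%(ph,d[1],d[2],-(a+np.pi/2-np.radians(cur))))
E
python3 - <<'E'
from h import *
snap('wrist','w25');snap('scene','s25');crop('s25',210,120,350,240,5)
E
python3 arc.py
```

```text
r 0.20049869003257775 z 0.316169144018398 t 21.5 F [-0.58094532  0.19578025 -0.54794825]
phi now 0.4710016505858168
phi 0.40 ty 0.08 tz 1.42 spin -0.06
phi 0.33 ty 0.22 tz 2.81 spin -0.13
phi 0.26 ty 0.45 tz 4.19 spin -0.20
phi 0.20 ty 0.72 tz 5.36 spin -0.26
phi 0.15 ty 1.00 tz 6.32 spin -0.31
phi 0.12 ty 1.19 tz 6.89 spin -0.34
phi 0.10 ty 1.33 tz 7.27 spin -0.36
phi 0.08 ty 1.48 tz 7.64 spin -0.38
phi 0.06 ty 1.63 tz 8.01 spin -0.40
phi 0.05 ty 1.71 tz 8.19 spin -0.41
phi 0.04 ty 1.79 tz 8.38 spin -0.42
phi 0.03 ty 1.87 tz 8.56 spin -0.43
phi 0.02 ty 1.96 tz 8.74 spin -0.44
phi 0.01 ty 2.04 tz 8.92 spin -0.45
phi 0.00 ty 2.13 tz 9.10 spin -0.46
phi -0.01 ty 2.22 tz 9.28 spin -0.47
```

View pics/w25.png

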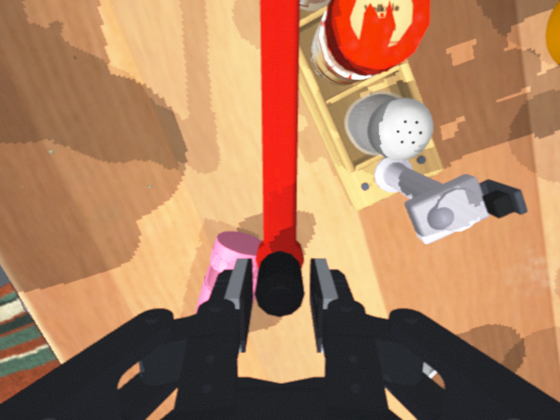

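View pics/s25_c210_120.png

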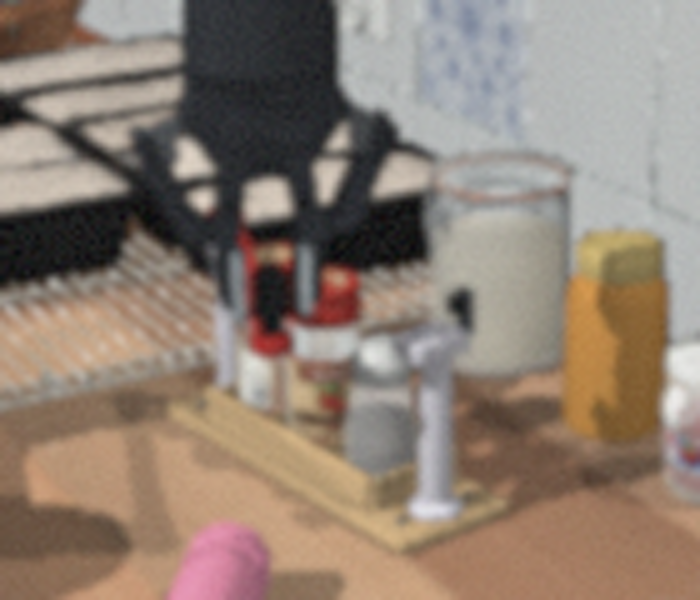

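Call:
drive_tool:
  motion: [0,0.1,1.4,-0.06,0.7,0,0.2,2.8,-0.13,0.7,0,0.45,4.2,-0.2,0.7,0,0.7,5.4,-0.26,0.7,0,1.0,6.3,-0.31,0.7,0,1.2,6.9,-0.34,0.7,0,1.2,6.9,-0.34,0.7]

```text
time: 22.2
eef_pos: [0.6433, -0.0826, 0.3162]
eef_rot: [-0.016, 1.571, 0.016]
wrist_force: [0.6, -0.1, 0.4]
finger_gap: 0.299
```

```bash
python3 - <<'E'
from h import *
snap('wrist','w26');snap('scene','s26');crop('s26',210,120,350,240,5)
E
python3 arc.py
```

```text
r 0.19964014188787027 z 0.3161319425606946 t 22.3 F [ 0.37060869 -1.20537676  0.16635032]
phi now 0.1206768177733243
phi 0.40 ty 0.75 tz -5.51 spin 0.28
phi 0.33 ty 0.41 tz -4.16 spin 0.21
phi 0.26 ty 0.16 tz -2.78 spin 0.14
phi 0.20 ty 0.03 tz -1.58 spin 0.08
phi 0.15 ty -0.03 tz -0.59 spin 0.03
phi 0.12 ty -0.04 tz 0.01 spin 0.00
phi 0.10 ty -0.03 tz 0.41 spin -0.02
phi 0.08 ty -0.02 tz 0.81 spin -0.04
phi 0.06 ty -0.00 tz 1.21 spin -0.06
phi 0.05 ty 0.01 tz 1.41 spin -0.07
phi 0.04 ty 0.03 tz 1.61 spin -0.08
phi 0.03 ty 0.04 tz 1.81 spin -0.09
phi 0.02 ty 0.06 tz 2.01 spin -0.10
phi 0.01 ty 0.08 tz 2.21 spin -0.11
phi 0.00 ty 0.11 tz 2.41 spin -0.12
phi -0.01 ty 0.13 tz 2.61 spin -0.13
```

View pics/w26.png

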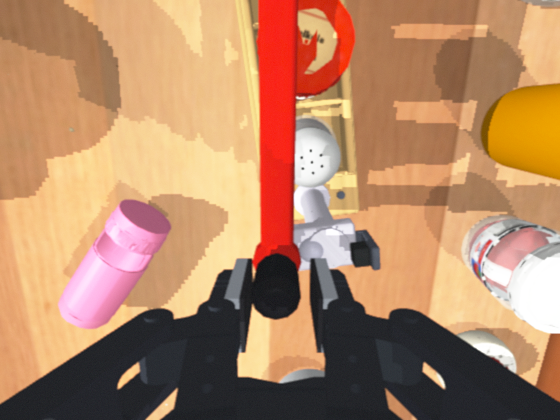

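View pics/s26_c210_120.png

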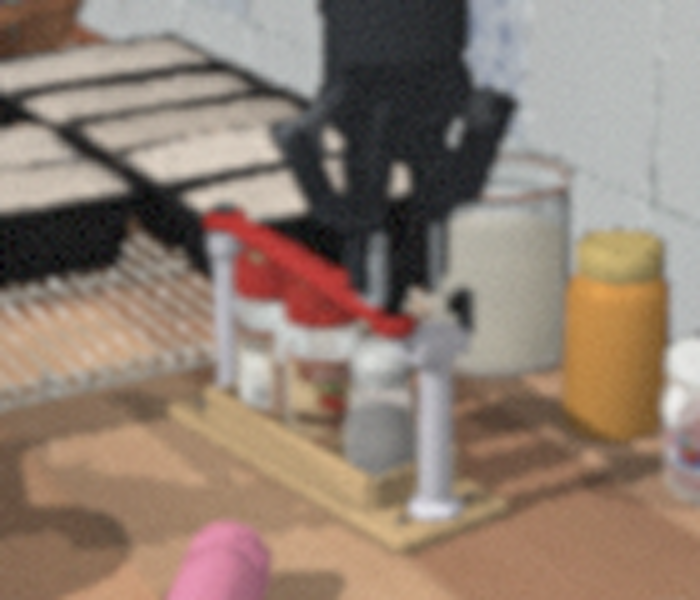

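Call:
drive_tool:
  motion: [0,0,0.4,-0.02,0.7,0,0,0.8,-0.04,0.7,0,0,1.2,-0.06,0.7,0,0,1.6,-0.08,0.7,0,0,1.9,-0.1,0.7,0,0.1,2.1,-0.11,0.7,0,0.1,2.3,-0.12,0.7,0,0.1,2.3,-0.12,0.7]

```text
time: 23.1
eef_pos: [0.6668, -0.0814, 0.3163]
eef_rot: [-0.111, 1.566, 0.111]
wrist_force: [-0.0, -0.6, -0.3]
finger_gap: 0.3
```

```bash
python3 - <<'E'
from h import *
snap('wrist','w27');snap('scene','s27');crop('s27',210,120,350,240,5);snap('top','t27');crop('t27',120,130,280,280,5)
E
python3 arc.py | head -2
```

```text
r 0.20033552619335587 z 0.316336790899587 t 23.25 F [-0.62553078  0.7425176  -0.17332769]
phi now 0.0015639989595943322
```

View pics/w27.png

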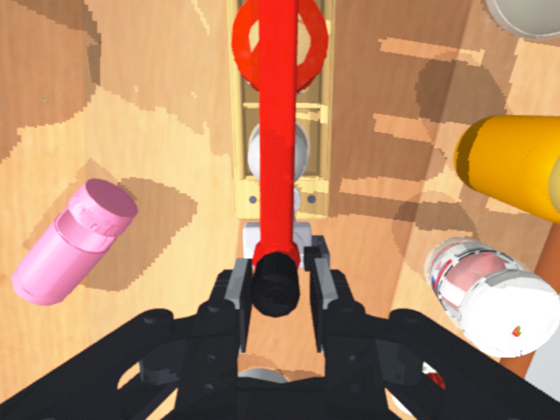

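View pics/s27_c210_120.png

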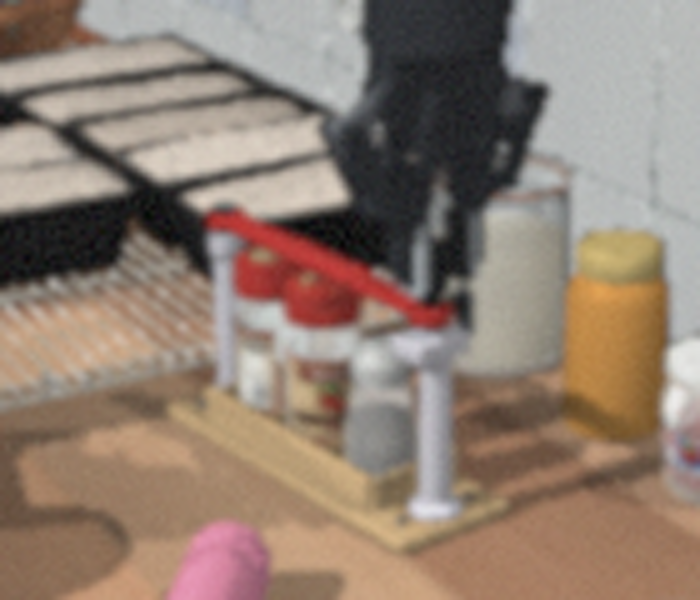

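Call:
drive_tool:
  motion: [0,0,0.1,0,0.7,0,0,0.2,0,0.7,0,0,0.3,0,0.7,0,0,0.3,0,0.7]

```text
time: 23.65
eef_pos: [0.6693, -0.0809, 0.3162]
eef_rot: [-0.111, 1.568, 0.111]
wrist_force: [0.8, 0.0, -0.3]
finger_gap: 0.299
```

```bash
python3 - <<'E'
from h import *
snap('wrist','w28');crop('w28',200,180,360,300,5)
E
python3 arc.py | head -2
```

```text
r 0.20027401014781585 z 0.3162232980016625 t 23.7 F [-0.2704955   0.00855428 -0.34978265]
phi now -0.012274490444104424
```

View pics/w28_c200_180.png

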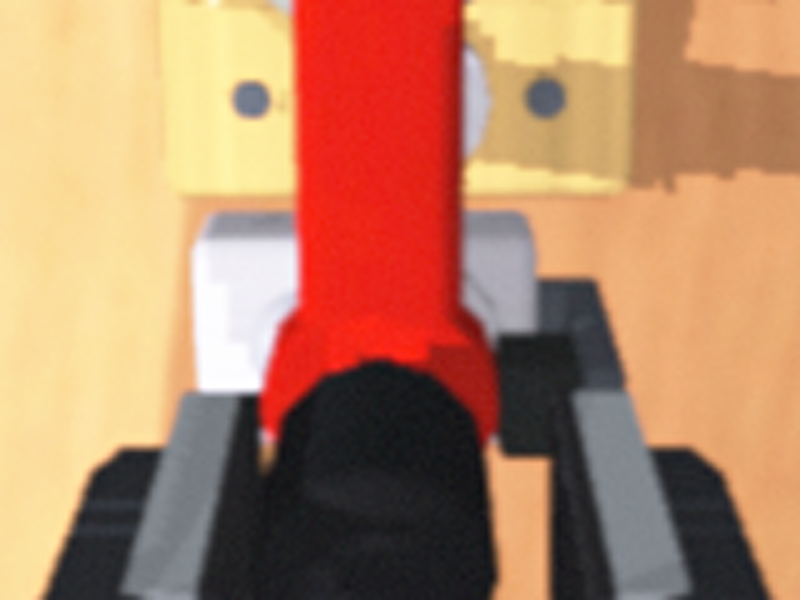

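Call:
drive_tool:
  motion: [0,0,0.1,0,0.7,0,0,0.2,0,0.7,0,0,0.2,0,0.7]

```text
time: 24.0
eef_pos: [0.6712, -0.0807, 0.3161]
eef_rot: [-0.111, 1.568, 0.111]
wrist_force: [-1.8, -0.5, 0.5]
finger_gap: 0.302
```

```bash
python3 - <<'E'
from h import *
snap('wrist','w29');crop('w29',200,180,360,300,5)
E
python3 arc.py | head -2
```

```text
r 0.20027507668389302 z 0.3161246898523647 t 24.05 F [ 0.00894395  0.42773226 -0.07284685]
phi now -0.02143803803896281
```

View pics/w29_c200_180.png

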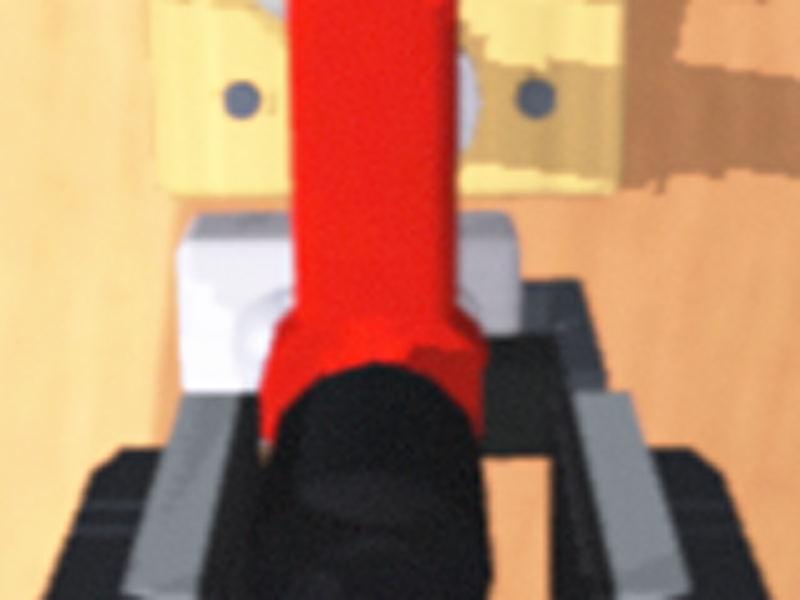

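Call:
drive_tool:
  motion: [0,0,0.1,0,0.7,0,0,0.2,0,0.7,0,0,0.2,0,0.7]

```text
time: 24.35
eef_pos: [0.6722, -0.0806, 0.316]
eef_rot: [-0.111, 1.573, 0.111]
wrist_force: [-6.2, -1.0, 3.2]
finger_gap: 0.295
```

```bash
python3 - <<'E'
from h import *
snap('wrist','w30');crop('w30',200,180,360,300,5)
E
python3 arc.py | head -2
```

```text
r 0.20037914168967932 z 0.31599297059169895 t 24.4 F [-6.97257246 -1.1848452   3.20683958]
phi now -0.026683218221964296
```

View pics/w30_c200_180.png

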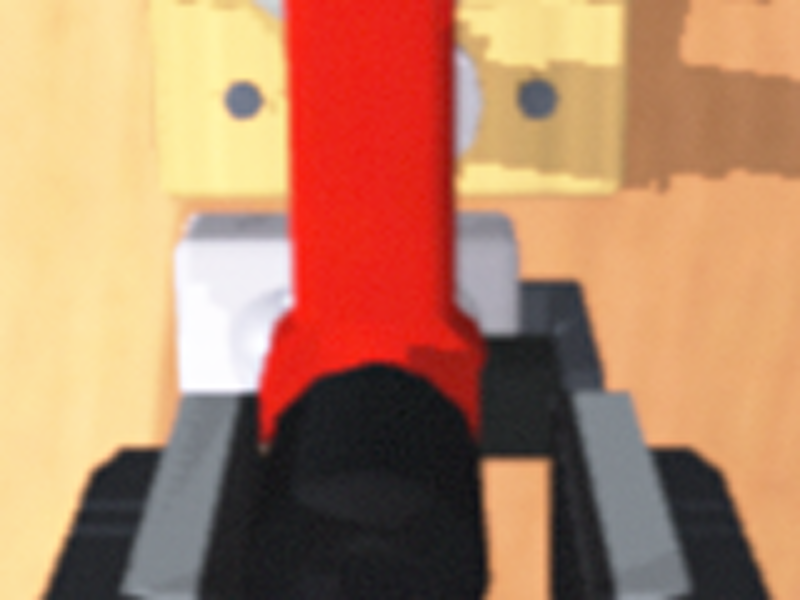

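Call:
drive_tool:
  motion: [0,0,0.1,0,0.7,0,0,0.2,0,0.7,0,0,0.2,0,0.7]

```text
time: 24.7
eef_pos: [0.6731, -0.0806, 0.3158]
eef_rot: [-0.111, 1.577, 0.111]
wrist_force: [-11.1, -1.2, 5.4]
finger_gap: 0.3
```

```bash
python3 arc.py | head -2
```

```text
r 0.20048621809627676 z 0.31580103485598887 t 24.7 F [-11.05429012  -1.19190266   5.42791961]
phi now -0.031468125823505354
```

It is on the stop: 11 N with no further travel. Back off to centre, open and lift clear.

Call:
drive_tool:
  motion: [0,0,-0.3,0,0.7,0,0,-0.5,0,0.7,0,0,-0.5,0,0.6,0,0,-0.5,0,0.5,0,0,-0.5,0,0.4,-1,0,-0.5,0,0.4,-3,0,-0.5,0,0.4,-6,0,-0.5,0,0.4,-10,0,-0.5,0,0.4,-10,0,-0.5,0,0.4]

```text
time: 25.7
eef_pos: [0.6718, -0.0811, 0.4255]
eef_rot: [-0.114, 1.553, 0.107]
wrist_force: [1.2, 0.1, 1.0]
finger_gap: 0.597
```

Call:
drive_tool:
  motion: [-2,-3,-4,0,0.3,-3,-6,-8,0,0.3,-3,-10,-12,0,0.3,-3,-14,-15,0,0.3,-3,-18,-18,0,0.3,-3,-20,-18,0,0.3,-3,-20,-18,0,0.3,-3,-20,-18,0,0.3]

```text
time: 26.5
eef_pos: [0.5198, -0.3047, 0.4466]
eef_rot: [-0.109, 1.567, 0.11]
wrist_force: [0.3, 0.1, 0.0]
finger_gap: 0.701
```

Run:
```python
from h import *
snap('scene','s31');snap('top','t31');crop('s31',210,120,350,240,5);crop('t31',120,130,280,280,5)
f='t31';P=cloud(f);x,y,z=[P[...,i] for i in range(3)]
m=(z>.152)&(z<.178)&(x>.6)&(x<.72)&(y>-.13)&(y<-.03);print('knob',m.sum(),cv2.minEnclosingCircle(P[m][:,:2].astype(np.float32)*1000))
h=w(f,142,173);print(h);print(env.read_state()['eef_pos'],env.read_state()['wrist_force'])
```

```text
knob 72 ((668.8701171875, -78.48075866699219), 10.242002487182617)
[0.63798518 0.11966398 0.13200536]
[ 0.52041273 -0.30322743  0.44637   ] [0.48008296 0.91695995 0.22909286]
```

View pics/s31.png

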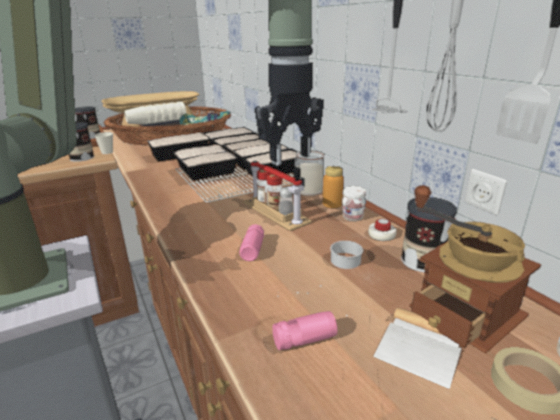

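View pics/s31_c210_120.png

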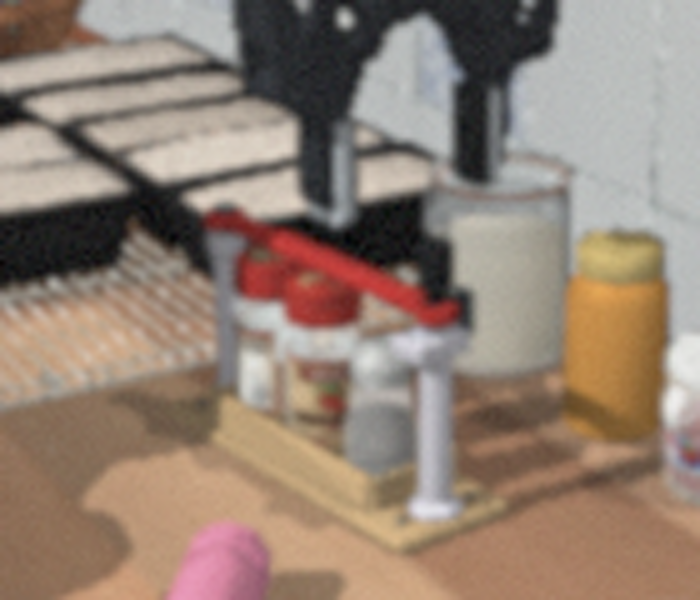

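View pics/t31_c120_130.png

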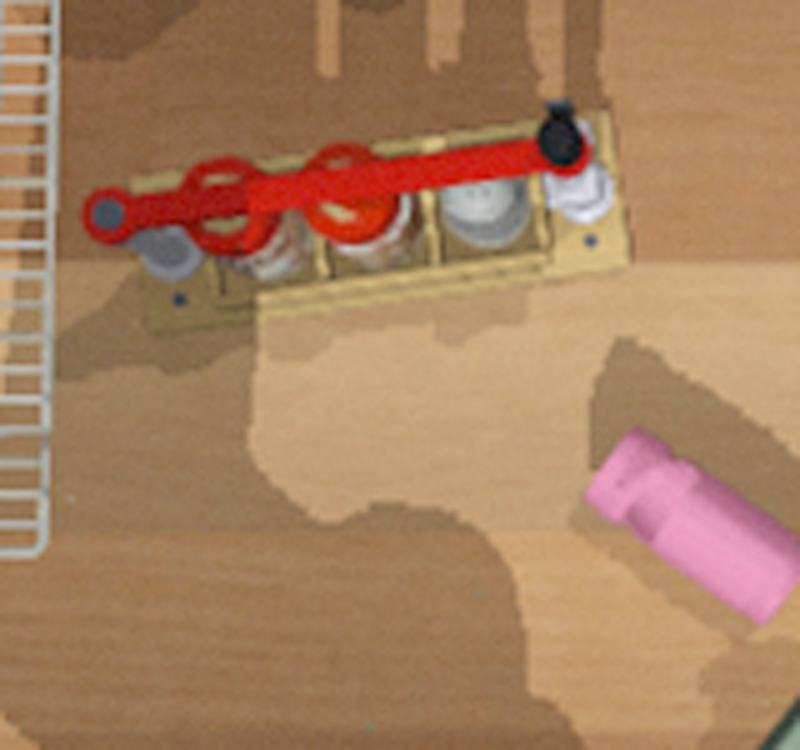

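Run:
```python
from h import *
print(env.sign_off())
```

```text
the job is handed in; nothing more can be done
None
```

I stood the fallen jar upright on the worktop and let go. Then I set it in the middle pocket of the caddy and swung the keeper bar home on its stop. I handed the job in at about 26.6 s of the 72 s allowed.

**Righting the jar:** The first lift brought the jar up level in the grip instead of pivoting. I eased the grip until it swung to hang upright, set it down and released it.

**Last checks:**
- **Jars:** The last pictures show all three jars upright in their pockets.
- **Keeper bar:** It resisted with 11 N and almost no further travel. After release it stayed against its stop. The knob measured at (0.669, -0.078) m, within about 0.02 rad of home, which is as close as I could measure.
- **Cutter and robot:** The cutter sits where it was at the start, and the gripper is clear of everything.

**What disagreed:** The wrist and top cameras put the standing jar up to about 4 mm apart in y. A close wrist picture settled it before the grasp. One earlier wrist reading was about 8 mm off because the arm was still settling, so I took it again.

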